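Gauge the set length of an extending cutter on the bench caliper

ROBOT

A 6-joint arm with a two-finger parallel gripper is mounted at the origin on a cart in front of the work surface, level with it; the furniture and walls round the work are solid. World frame = base frame: x ahead of the robot, y to its left, z up, the work surface at z = 0. Lengths are in m, angles in rad, forces in N, time in s.
With the tool pointing down it reaches from about 0.25 to 0.775 m from the base axis. Payload 4 kg.
Tool frame: the origin (TCP) lies at the very end of the fingers, on their centre line; the grasp point (between the pads) lies 19 mm behind it; y points along the fingers, z is the direction in which the jaws open and shut, and the axes are right-handed (so a half turn about y gives the same grasp; the last joint's range is limited). The gripper opens to 94 mm and grips with 3 to 60 N. Pads are 16 mm wide; open, the fingers measure 119 mm over their backs; the gripper's body (75 mm by 177 mm) begins 78 mm behind the grasp point.
Start: joints at [-1.278, 0.087, 1.371, -0, 1.684, -0.103], TCP at [0.212, -0.507, 0.206] pointing down, gripper open.
Joint ranges: [-3.1, 3.1], [-0.76, 2.03], [0.27, 2.55], [-1.08, 4.22], [0.17, 2.65], [-2.57, 2.57]. Speed limits (rad/s): [2.79, 2.79, 3.14, 3.14, 3.14, 3.14].

INTERFACE

Orientations are given as a rotation vector (axis times angle).
In Python, from workcell import * gives the robot as it stands.
- The arm moves only by the shell command python3 -m jog 'ROWS' [OPENING] [FORCE]. ROWS is a JSON object of lists of equal length, an entry for each row: "linear": the shift along the tool's x, y, z in mm, a list of three; "roll": the turn about the tool's y in rad. A call has 1 to 10 rows; each row is the pose to reach, as a shift and turn from the pose commanded when the call began, along the tool's axes at that moment; what a row does not reach only later rows make up. A row lasts 1/12 s, in which the tool goes at most 41.7 mm and 7.16 degrees, less where a joint would pass 70% of its speed; a pose out of reach is approached as far as the arm can. A call with a gripper value outside its range is refused whole. OPENING is the closure, from 0 (fully open) to 1 (shut), set as the call begins (- or left out, the last holds). The fingers move at their own pace and stop on an object; FORCE is the grip in N (left out, the last holds). Time passes only in rows, so rows that repeat a pose let the fingers close. It gives the time, the measured TCP pose, the force and the opening at its end, in the units of the state.
- state(): the state, without advancing time (a new reading comes with each control period).
- grab_frame(name): name is "scene" or "side" or "wrist"; returns a dict with "image" (420x560x3 uint8, blue, green, red), "intrinsics" (3x3 intrinsics, pixels), "rvec" (rotation vector, rad) and "tvec" (3), from world to camera coordinates, as OpenCV has them. Camera axes: x right, y down, z forward; pixel columns grow to the right and rows downward; lengths in m; the calibration is good to about 2 mm. The wrist camera is an equidistant fisheye: a pixel r from the principal point sees the ray r / f radians off the axis. A picture is of the moment at which its call begins. There is no depth.
- hand_in(): hands the job in, once; it reports no verdict.
The state is a dict: "time_s": time; "joints": joint angles; "joint_velocities": joint speeds; "effort": joint torques, N m; "position": TCP position; "orientation": TCP orientation; "wrist_force": force on the tool from outside, world axes, zero at the start; "torque": the same for the moment, N m; "gripper_width": finger opening in m.
Only numpy, scipy, OpenCV 4.12 (cv2) and the standard library are available. Lean on these libraries where they do the work, as an engineer would, in place of code of your own. Each camera call takes 0.05 s, during which the arm holds its last target.

TASK

Check to what length the rectangular extending steel cutter is set, on the bench caliper: slide the caliper's jaw wide open by its thumb rest, stand the cutter on the caliper's plate with its long side along the beam, then close the sliding jaw, pushing only on the thumb rest, until the cutter is lightly held, end to end, between both jaws. Close it gently, so that the jaw is never forced out of square, and leave it closed on the cutter for the length to be read. Leave the other things on the worktop where they are.

Things in the scene. Friction and masses are not known exactly. Their poses are not given: they have to be found in the camera images.
- caliper: Bench caliper fixed to the worktop: aluminium plate 140 x 240 mm, top face (bed) 12 mm up. Origin: centre of the plate, worktop height; y along the beam (the jaw opens toward +y), z up. A steel beam, 16 mm wide, top 34 mm up, runs along y at x = +45 mm; two steel jaw blades (12 mm thick, tops 39 mm up) reach from it over the bed to x = -42 mm.
- fixed_jaw: The fixed jaw at the -y end. Origin in the plane of its measuring face, at (0, -80, 0) mm of the caliper's frame, same axes. The face looks to +y.
- jaw_blade: Blade of the sliding jaw, parallel to the fixed jaw. Its origin lies on the beam line, 24 mm behind (+y of) its measuring face, 28 mm above the worktop; same axes as the caliper. The face looks to -y.
- caliper_slide (a joint): Opening of the jaws in m: the distance between the two measuring faces, 0 shut to 0.115 fully open, growing as the sliding jaw moves along the caliper's +y. The slide is held by a friction of about 2 N and stays where it is left.
- caliper_jaw (a joint): Rocking of the sliding jaw about the vertical at the beam, rad, 0 = square; more than 0.011 is forced. Springy play, 24 N m/rad: 3 N on the blade 45 to 65 mm from the beam rocks it -0.006 to -0.008. Pushing on the blade instead of the thumb rest rocks it + and it springs back off the work when let go. Closed well, the cutter is held by 0.5 to 2 N.
- thumb_rest (a point): Grip of the sliding jaw: a black ribbed block, 10 mm (along y of the caliper) x 26 x 34 mm high, on the jaw's carriage (34 x 44 mm, top 40 mm above the worktop) straight above the beam. The point: centre of its top, 73.5 mm above the worktop, 27 mm behind (+y of) the sliding jaw's measuring face. Pinch it, or push it from either side.
- bed_spot (a point): Where the middle of the cutter belongs, on the plate's surface: 65 mm from the beam line and 47 mm from the fixed jaw's face.
- large_ring: A round steel ring cutter, about 71 mm across and 36 mm high, a bystander. Origin at the centre of its underside.
- cup_near: A paper portion cup of custard, 59 mm across, 46 mm high, a bystander. Origin at the centre of its underside.
- cup_far: Another such cup, a bystander. Origin at the centre of its underside.
- marker_pen: A black marker lying on the worktop, 122 x 74 x 17 mm as it lies slantwise, a bystander. Origin at the centre of its underside.
- cutter: The extending cutter: plain steel frame, open above and below, of two U-shaped halves, one sliding tightly in the other (over 50 N). 44 mm wide, 30 mm high, walls 2.5 mm, about 100 g. Its set length differs each time, 54 to 74 mm. Origin at worktop side of the outer half: along its own x it reaches from -27 mm to between +27 and +47 mm; y across, z up. Grip it across its 44 mm at x = +6 mm.

How it is judged:
By the outcome, as a careful person would: the job done as asked, in the order asked, and still so for the second after the job is handed in, with the robot touching nothing.
It also fails if it takes over 64 s, if anything falls off the work surface, if the arm or the gripper's body presses on something with over 40 N, if the wrist force passes 120 N, or if a joint passes its speed limit or range.

## Working session

There is one attempt and no reset: what is moved stays moved. The work goes in short steps, Python scripts to look and compute and a shell command to move; the robot and the scene stay as the last step left them, time stands still between calls to the robot, and variables do not carry over. Pictures are saved under pics/ and viewed, and the job is handed in when it is done.

```bash
ls; mkdir -p pics; cat > h.py <<'E'
from workcell import *
import numpy as np, cv2
from scipy.spatial.transform import Rotation as R
def save(name,fn,crop=None,scale=1):
    f=grab_frame(name); im=f["image"].copy()
    np.savez('pics/'+fn+'.npz',**{k:np.array(v) for k,v in f.items()})
    if crop: im=im[crop[1]:crop[3],crop[0]:crop[2]]
    if scale!=1: im=cv2.resize(im,None,fx=scale,fy=scale,interpolation=cv2.INTER_CUBIC)
    cv2.imwrite('pics/'+fn+'.png',im); return f
def load(fn): return dict(np.load('pics/'+fn+'.npz'))
def ray(f,uv,fish=False):
    K=np.array(f["intrinsics"]);Rm=R.from_rotvec(np.ravel(f["rvec"])).as_matrix();t=np.ravel(f["tvec"])
    uv=np.atleast_2d(np.array(uv,float))
    x=(uv[:,0]-K[0,2])/K[0,0];y=(uv[:,1]-K[1,2])/K[1,1]
    if fish:
        r=np.hypot(x,y)+1e-12;d=np.c_[np.sin(r)*x/r,np.sin(r)*y/r,np.cos(r)]
    else: d=np.c_[x,y,np.ones(len(x))]
    return -Rm.T@t, d@Rm
def plane(f,uv,z,fish=False):
    c,d=ray(f,uv,fish); return c+d*((z-c[2])/d[:,2])[:,None]
def proj(f,P,fish=False):
    K=np.array(f["intrinsics"]);Rm=R.from_rotvec(np.ravel(f["rvec"])).as_matrix();t=np.ravel(f["tvec"])
    p=np.atleast_2d(P)@Rm.T+t
    if fish:
        r=np.arctan2(np.hypot(p[:,0],p[:,1]),p[:,2]);a=np.arctan2(p[:,1],p[:,0])
        return np.c_[K[0,2]+K[0,0]*r*np.cos(a),K[1,2]+K[1,1]*r*np.sin(a)]
    return np.c_[K[0,0]*p[:,0]/p[:,2]+K[0,2],K[1,1]*p[:,1]/p[:,2]+K[1,2]]
E
python3 - <<'E'
from h import *
for n in("scene","side","wrist"):
    f=save(n,n+"0"); c,d=ray(f,[[f["intrinsics"][0][2],f["intrinsics"][1][2]]]);print(n,c,d,f["intrinsics"][0][0])
s=state();print(s);print(R.from_rotvec(s["orientation"]).as_matrix().round(3))
E
```

```text
pics
scene [0.08219877 0.6257143  0.69163083] [[ 0.50848468 -0.6615602  -0.5511637 ]] 454.57954806497975
side [0.4792734  0.72180098 0.73287498] [[ 0.13102008 -0.77771064 -0.61481697]] 474.2768345934561
wrist [ 0.28283335 -0.47651716  0.38258229] [[-0.24486742 -0.09892022 -0.96449714]] 325.19226210127806
{'time_s': 0.15, 'joints': array([-1.27804916e+00,  8.77972434e-02,  1.37184878e+00,  6.14510086e-06,
        1.68359797e+00, -1.03124339e-01]), 'joint_velocities': array([-0.00050681, -0.00101251, -0.00384909,  0.00226427,  0.00152181,
        0.0008064 ]), 'effort': array([ 2.84375885e-03, -3.40642512e+01, -3.02793574e+01,  7.18800374e-02,
        3.04576359e-02, -1.19960914e-04]), 'position': array([ 0.21195599, -0.50708396,  0.20459607]), 'orientation': array([-0.40211272,  2.00584265, -2.00248118]), 'wrist_force': array([-0.04417627,  0.53541975, -0.01508699]), 'torque': array([ 0.06255766, -0.00412564, -0.05069022]), 'gripper_width': 0.09401738539170783}
[[-0.923 -0.     0.386]
 [-0.386  0.002 -0.923]
 [-0.    -1.    -0.002]]
```

View pics/scene0.png

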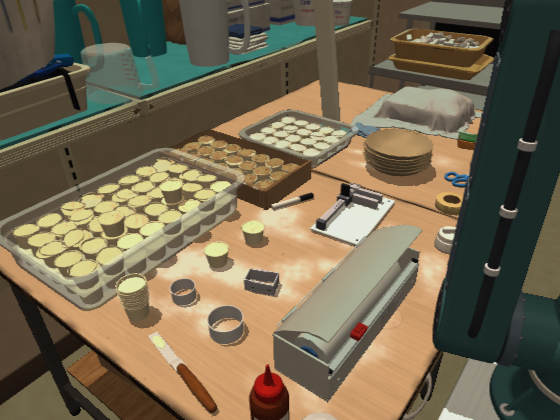

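View pics/side0.png

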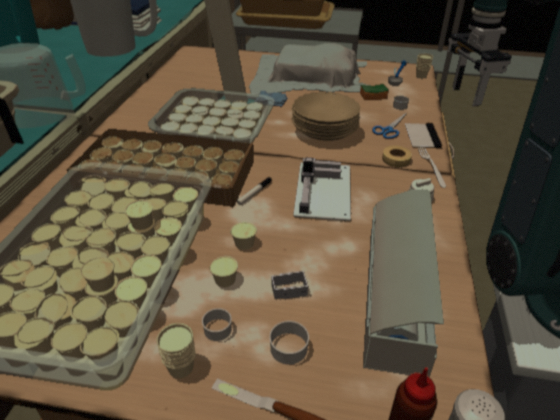

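View pics/wrist0.png

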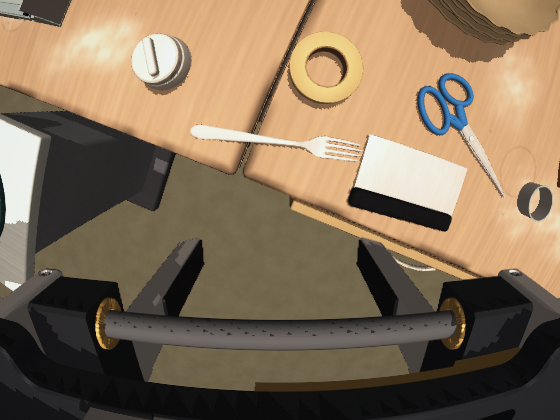

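```bash
python3 - <<'E'
from h import *
a=load("scene0");b=load("side0")
i=a["image"];j=b["image"]
c1=cv2.resize(i[170:300,230:410],(800,578),interpolation=cv2.INTER_CUBIC);cv2.imwrite("pics/sc.png",c1)
c2=cv2.resize(j[150:310,260:370],(400,582),interpolation=cv2.INTER_CUBIC)
cv2.imwrite("pics/sd.png",c2)
print(plane(a,[[262,282],[253,234],[217,255],[226,325],[313,232],[349,186],[395,203],[372,240],[293,201]],0).round(3))
print(plane(b,[[290,286],[244,236],[224,271],[289,342],[296,214],[305,161],[349,164],[350,218],[255,190]],0).round(3))
E
```

```text
[[ 0.589  0.049  0.   ]
 [ 0.723 -0.08   0.   ]
 [ 0.738  0.038  0.   ]
 [ 0.567  0.19   0.   ]
 [ 0.602 -0.177  0.   ]
 [ 0.645 -0.436  0.   ]
 [ 0.491 -0.428  0.   ]
 [ 0.462 -0.235  0.   ]
 [ 0.733 -0.27   0.   ]]
[[ 0.58   0.049  0.   ]
 [ 0.712 -0.085 -0.   ]
 [ 0.727  0.033  0.   ]
 [ 0.558  0.187  0.   ]
 [ 0.606 -0.191  0.   ]
 [ 0.62  -0.438  0.   ]
 [ 0.494 -0.448  0.   ]
 [ 0.473 -0.201  0.   ]
 [ 0.729 -0.27   0.   ]]
```

View pics/sc.png

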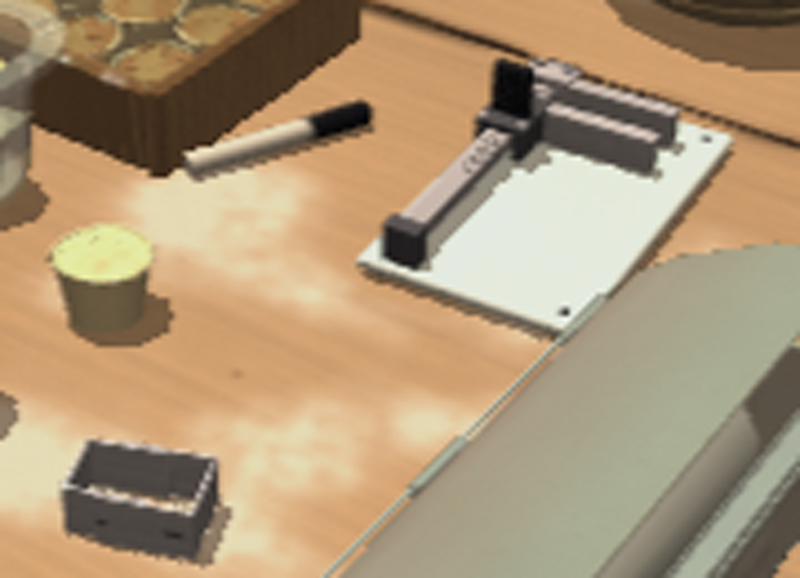

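View pics/sd.png

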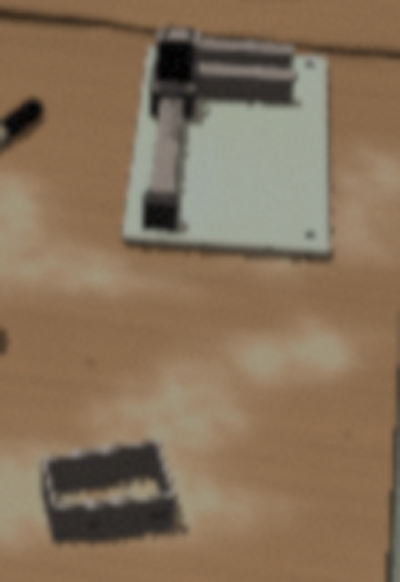

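```bash
python3 -m jog '{"linear":[[-15,-2,-2],[-50,-6,-6],[-90,-11,-10],[-130,-16,-14],[-170,-20,-18],[-210,-25,-23],[-250,-30,-27],[-290,-35,-31],[-325,-40,-36],[-355,-43,-39]],"roll":[0.02,0.06,0.1,0.14,0.18,0.22,0.26,0.3,0.34,0.37]}'; python3 -m jog '{"linear":[[-20,0,0],[-29,-2,-3],[-29,-2,-3],[-29,-2,-3]],"roll":[0.015,0.026,0.026,0.026]}'; python3 - <<'E'
from h import *
f=save("wrist","w1");s=state();print(s["time_s"],s["position"],R.from_rotvec(s["orientation"]).as_matrix().round(3),s["wrist_force"],s["joints"].round(2))
E
```

```text
time_s: 0.98
position: [0.5266, -0.3327, 0.2486]
orientation: [-0.028, 2.209, -2.208]
wrist_force: [-0.0, -0.6, 0.4]
gripper_width: 0.0937
time_s: 1.32
position: [0.5529, -0.3311, 0.2498]
orientation: [0.002, -2.221, 2.22]
wrist_force: [-0.5, -0.0, -0.4]
gripper_width: 0.0939
1.3667 [ 0.55247407 -0.33141985  0.25020924] [[-1.    -0.001 -0.001]
 [ 0.001  0.    -1.   ]
 [ 0.001 -1.    -0.   ]] [-0.41565444 -0.66571852 -1.03001919] [-0.63  0.3   1.03 -0.    1.81  0.94]
```

View pics/w1.png

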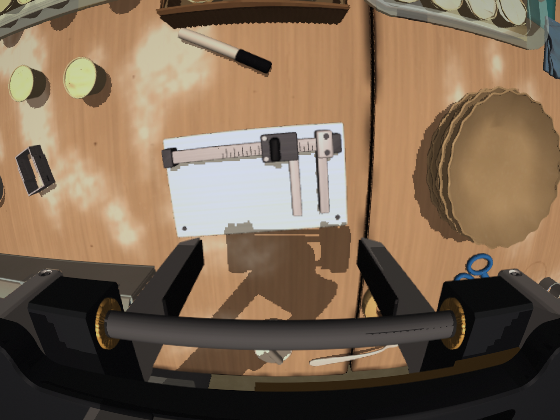

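```bash
python3 - <<'E'
from h import *
f=load("w1")
i=f["image"];c=cv2.resize(i[112:248,152:362],None,fx=3.8,fy=3.8,interpolation=cv2.INTER_CUBIC);cv2.imwrite("pics/w1c.png",c);print(c.shape)
c=cv2.resize(i[130:210,0:80],None,fx=7,fy=7,interpolation=cv2.INTER_CUBIC);cv2.imwrite("pics/w1d.png",c)
E
```

```text
(517, 798, 3)
```

View pics/w1c.png

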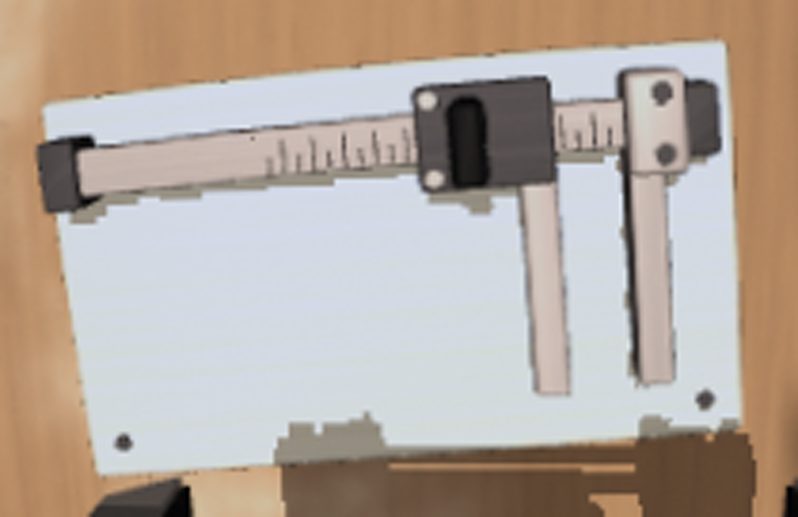

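View pics/w1d.png

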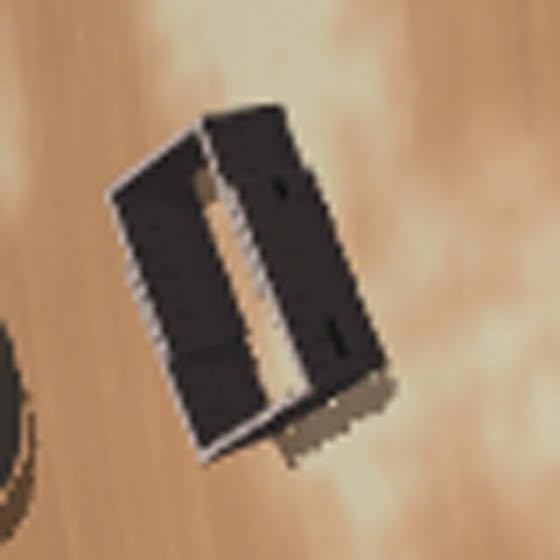

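```bash
cat >> h.py <<'E'
def fit2(L,W):
    L=np.array(L,float);W=np.array(W,float)[:,:2];lm=L.mean(0);wm=W.mean(0)
    H=(L-lm).T@(W-wm);th=np.arctan2(H[0,1]-H[1,0],H[0,0]+H[1,1])
    c,s=np.cos(th),np.sin(th);M=np.array([[c,-s],[s,c]]);t=wm-M@lm
    return th,t,(W-(L@M.T+t))*1000
E
python3 - <<'E'
from h import *
f=load("w1")
cv=lambda p,o,s:(np.array(p,float)+.5)/s-.5+np.array(o)
uv=cv([[44,105],[725,42],[740,430],[99,474]],(152,112),3.8)
W=plane(f,uv,.012,True)
th,t,r=fit2([[.07,.12],[.07,-.12],[-.07,-.12],[-.07,.12]],W);print("cal",th,t,r.round(1))
M=np.array([[np.cos(th),-np.sin(th)],[np.sin(th),np.cos(th)]])
uv=cv([[468,112],[468,180]],(152,112),3.8);P=plane(f,uv,.0735,True)
print("thumb top",P,(P[:,:2]-t)@M)
# jaw faces at top z=.039: slide blade right edge (caliper -y is right)
uv=cv([[558,200],[571,390],[632,185],[640,380]],(152,112),3.8);P=plane(f,uv,.039,True);print("jaw edges cal",((P[:,:2]-t)@M).round(4))
# cutter top corners
uv=cv([[200,125],[112,193],[205,460],[305,392]],(0,130),7);P=plane(f,uv,.030,True);print("cut",P.round(4))
E
```

```text
cal 0.07798828453207392 [ 0.55058911 -0.29714676] [[-1.5 -2.3]
 [-1.5  2.1]
 [ 1.1  2.1]
 [ 1.9 -2. ]]
thumb top [[ 0.60725053 -0.32379237  0.0735    ]
 [ 0.58757676 -0.32375208  0.0735    ]] [[ 0.05441326 -0.03097906]
 [ 0.03480243 -0.02940613]]
jaw edges cal [[ 0.0222 -0.0564]
 [-0.0408 -0.0566]
 [ 0.0254 -0.0802]
 [-0.0391 -0.0796]]
cut [[0.6158 0.056  0.03  ]
 [0.6031 0.0889 0.03  ]
 [0.5405 0.0681 0.03  ]
 [0.5551 0.0315 0.03  ]]
```

```bash
python3 -m jog '{"linear":[[-10,10,5],[-25,35,12],[-40,70,20],[-48,105,24],[-48,135,24],[-48,150,24],[-48,155,24],[-48,155,24],[-48,155,24],[-48,155,24]],"roll":[-0.02,-0.05,-0.078,-0.078,-0.078,-0.078,-0.078,-0.078,-0.078,-0.078]}' 1 30; python3 - <<'E'
from h import *
f=save("wrist","w2",(140,60,420,270),2.85);f=save("side","s2",(250,100,410,240),5);s=state();print(s["time_s"],s["position"],R.from_rotvec(s["orientation"]).as_matrix().round(3),s["wrist_force"],s["joints"].round(2))
E
```

```text
time_s: 2.2
position: [0.6021, -0.3561, 0.0986]
orientation: [-0.08, 2.177, -2.184]
wrist_force: [-1.4, -0.2, -0.5]
gripper_width: 0.031
2.3 [ 0.60230144 -0.35581626  0.09844817] [[-0.997  0.004  0.077]
 [-0.077 -0.003 -0.997]
 [-0.004 -1.     0.003]] [ 0.23020891 -0.80124947 -0.52888398] [-0.61  0.45  1.13 -0.    1.55  0.88]
```

View pics/w2.png

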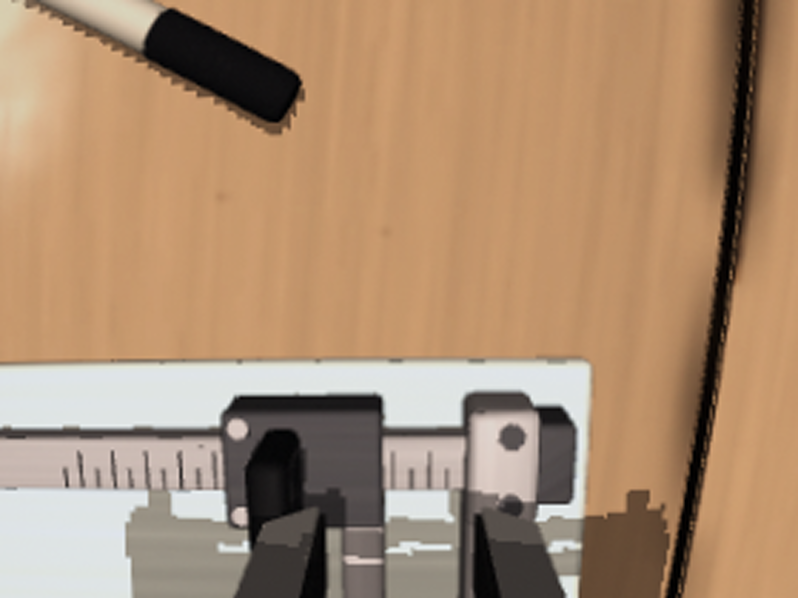

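View pics/s2.png

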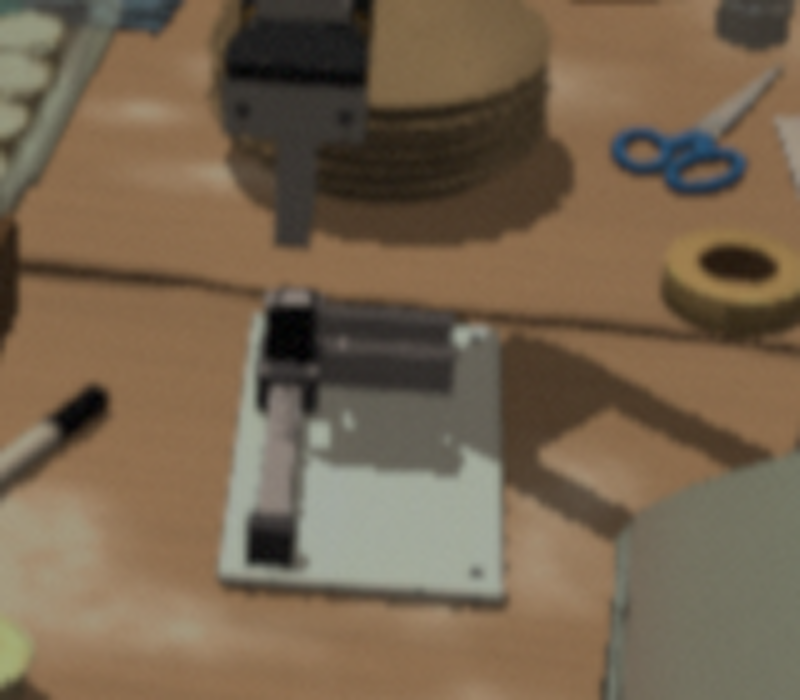

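```bash
python3 -m jog '{"linear":[[0,0,0],[0,0,0],[2,0,0],[2,0,0],[3,10,0],[3,25,0],[3,38,0],[3,43,0],[3,43,0],[3,43,0]],"roll":[0,0,0,0,0,0,0,0,0,0]}' 1 30; python3 - <<'E'
from h import *
f=save("wrist","w3",(140,60,420,270),2.85);f=save("scene","c3",(290,150,410,250),6);s=state();print(s["time_s"],s["position"],s["wrist_force"],s["gripper_width"])
th=.078;M=np.array([[np.cos(th),-np.sin(th)],[np.sin(th),np.cos(th)]]);print((s["position"][:2]-[.5506,-.29715])@M)
E
```

```text
time_s: 3.13
position: [0.5981, -0.3549, 0.0516]
orientation: [-0.086, 2.183, -2.181]
wrist_force: [0.6, 0.2, 0.0]
gripper_width: 0.0002
3.2333 [ 0.59897921 -0.35547087  0.05329763] [ 0.80656831 -0.03421129  0.66621678] 0.000749964103777128
[ 0.0436877 -0.0619133]
```

View pics/w3.png

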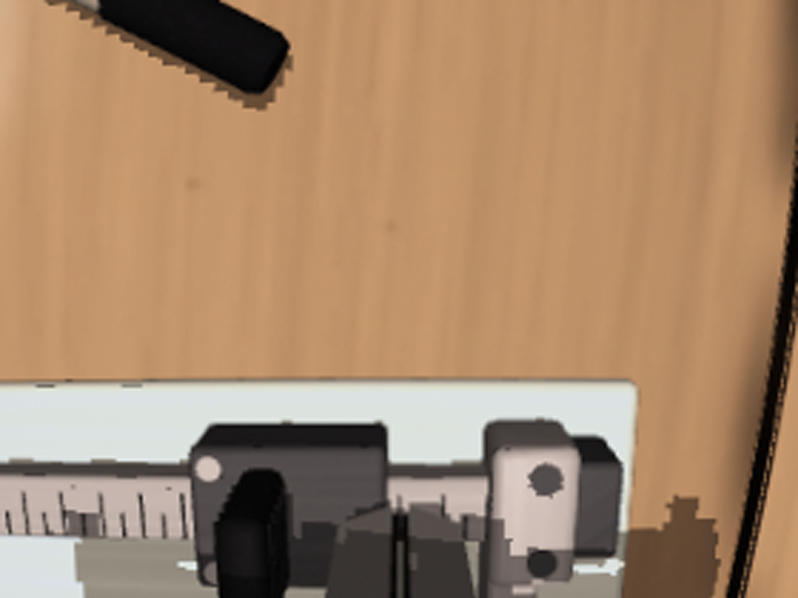

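View pics/c3.png

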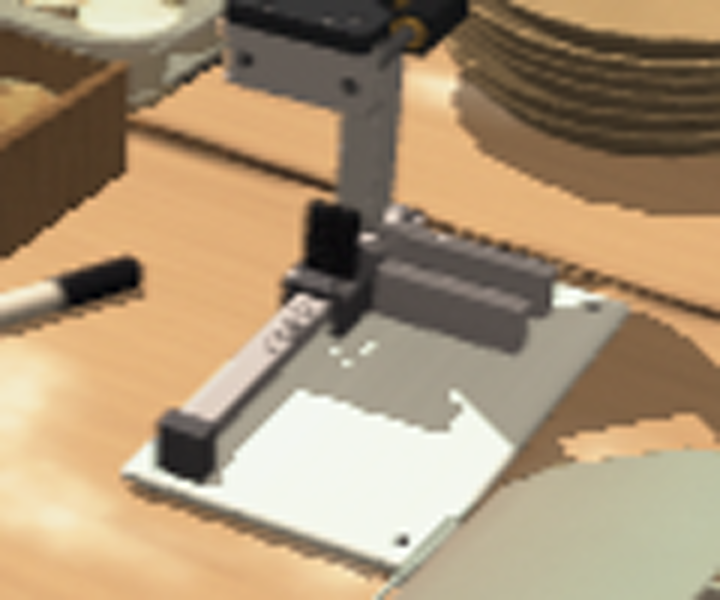

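```bash
python3 -m jog '{"linear":[[0,0,-4],[0,0,-9],[0,0,-13],[0,0,-17],[0,0,-22],[0,0,-28],[0,0,-35],[0,0,-42],[0,0,-49],[0,0,-56]],"roll":[0,0,0,0,0,0,0,0,0,0]}'; python3 - <<'E'
from h import *
f=save("wrist","w4",(140,60,420,270),2.85);s=state();print(s["time_s"],s["position"],s["wrist_force"],s["gripper_width"])
E
```

```text
time_s: 4.07
position: [0.5942, -0.2986, 0.0528]
orientation: [-0.085, 2.181, -2.182]
wrist_force: [0.3, -3.3, 1.5]
gripper_width: 0.0004
4.1167 [ 0.59413978 -0.29692258  0.05264096] [-0.46539775 -1.1765786   0.95790839] -8.122208964080036e-06
```

View pics/w4.png

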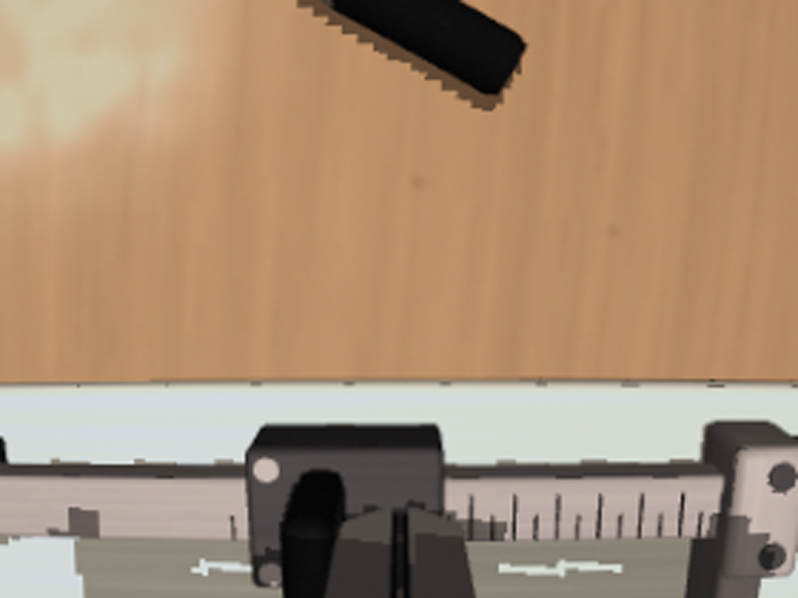

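```bash
python3 -m jog '{"linear":[[0,0,-5],[0,0,-12],[0,0,-19],[0,0,-26],[0,0,-33],[0,0,-39],[0,0,-44],[0,0,-47],[0,0,-49],[0,0,-49]],"roll":[0,0,0,0,0,0,0,0,0,0]}'; python3 - <<'E'
from h import *
f=save("wrist","w5",(140,60,420,270),2.85);f=save("scene","c5",(290,150,410,250),6);s=state();print(s["time_s"],s["position"],s["wrist_force"],s["gripper_width"])
E
```

```text
time_s: 4.95
position: [0.5903, -0.2503, 0.0524]
orientation: [-0.085, 2.181, -2.182]
wrist_force: [0.2, -1.6, 1.0]
gripper_width: 0.0006
5.05 [ 0.59025976 -0.25033822  0.05238488] [ 0.77654216 -2.35049107  1.55414042] 0.0005128121147072707
```

View pics/w5.png

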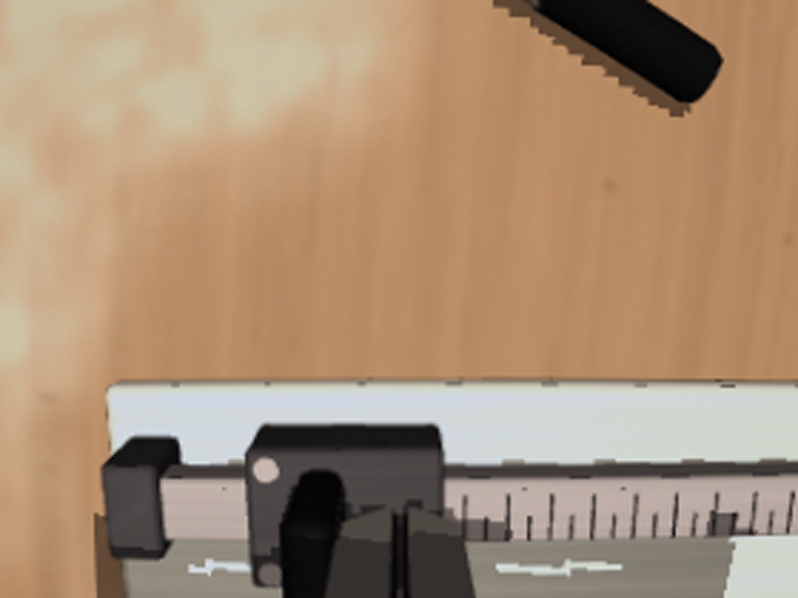

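View pics/c5.png

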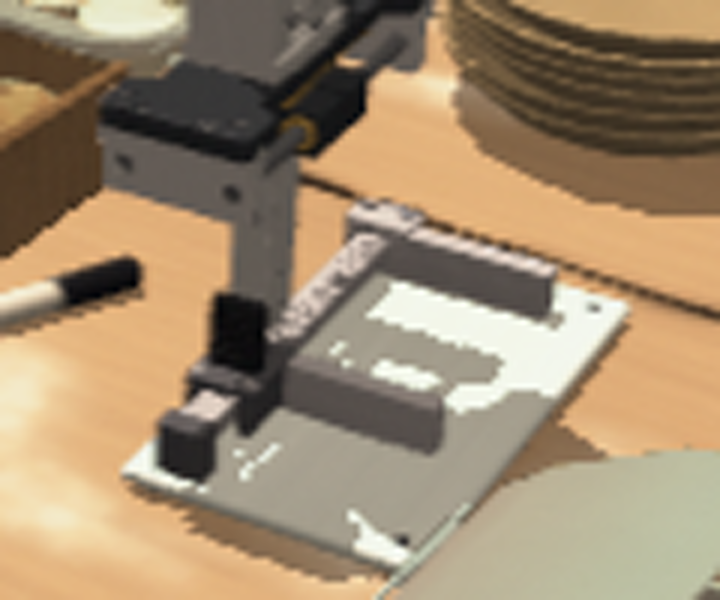

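```bash
python3 -m jog '{"linear":[[0,0,3],[0,-8,5],[0,-35,5],[0,-70,0],[-2,-105,-25],[-4,-135,-60],[-6,-160,-95],[-8,-180,-132],[-10,-192,-170],[-12,-198,-208]],"roll":[0,0,0,0,-0.03,-0.07,-0.11,-0.16,-0.2,-0.24]}' 0.25 30; python3 -m jog '{"linear":[[0,0,-40],[0,0,-75],[0,0,-95],[0,0,-102],[0,0,-102],[0,0,-102]],"roll":[-0.03,-0.03,-0.03,-0.03,-0.03,-0.03]}'; python3 - <<'E'
from h import *
f=save("wrist","w6");s=state();print(s["time_s"],s["position"],R.from_rotvec(s["orientation"]).as_matrix().round(3),s["wrist_force"],s["gripper_width"])
c=cv2.resize(f["image"][40:240,150:400],None,fx=3,fy=3,interpolation=cv2.INTER_CUBIC);cv2.imwrite("pics/w6c.png",c)
E
```

```text
time_s: 5.88
position: [0.5864, -0.0432, 0.2533]
orientation: [-0.325, 2.047, -2.048]
wrist_force: [0.8, 0.3, 0.2]
gripper_width: 0.064
time_s: 6.38
position: [0.5544, 0.0517, 0.25]
orientation: [-0.357, 2.032, -2.033]
wrist_force: [0.3, -0.2, 0.7]
gripper_width: 0.0703
6.4333 [0.55456514 0.05116684 0.24982345] [[-0.941 -0.001  0.34 ]
 [-0.34  -0.001 -0.941]
 [ 0.001 -1.     0.   ]] [0.21010852 0.11712058 0.65614232] 0.07035795115053847
```

View pics/w6.png

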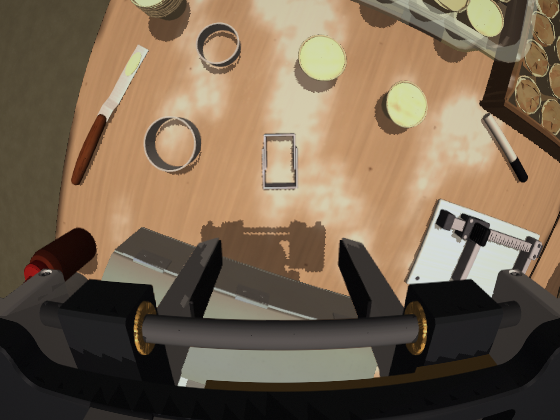

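View pics/w6c.png

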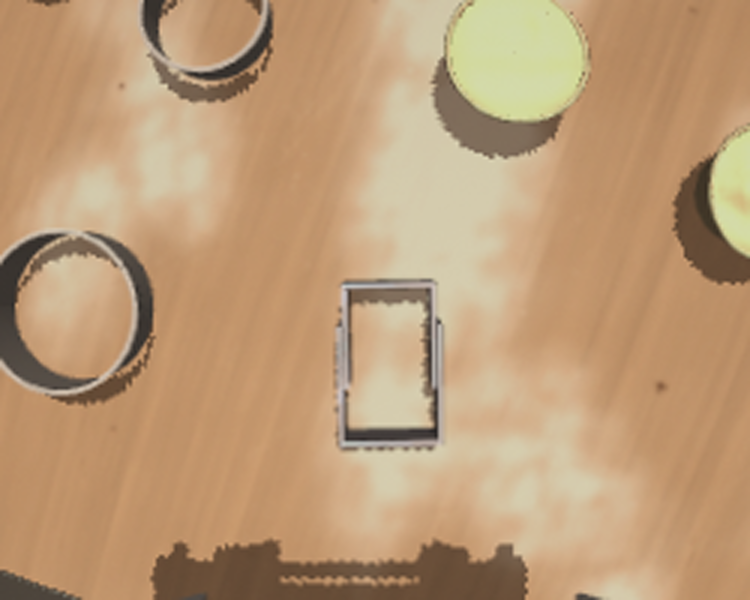

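```bash
python3 - <<'E'
from h import *
f=load("w6")
cv=lambda p,o,s:(np.array(p,float)+.5)/s-.5+np.array(o)
uv=cv([[341,282],[437,281],[440,446],[340,447],[442,320],[336,327]],(150,40),3)
P=plane(f,uv,.030,True)[:,:2];print(P.round(4))
a=(P[0]+P[1])/2;b=(P[2]+P[3])/2;d=a-b;L=np.linalg.norm(d);u=d/L;print("L",L,"yaw",np.arctan2(d[1],d[0]),"widths",np.linalg.norm(P[0]-P[1]),np.linalg.norm(P[2]-P[3]))
g=b+u*.033;print("grip",g,"mid",(a+b)/2)
p=np.array([.55456,.05117]);T=np.array([[-.941,-.34],[.34,-.941]]);print("tool xz delta",T@(g-p))
E
```

```text
[[0.6048 0.0931]
 [0.6185 0.0567]
 [0.5546 0.0316]
 [0.54   0.0707]
 [0.6042 0.0493]
 [0.5868 0.0889]]
L 0.06859649038885302 yaw 0.35370787879501225 widths 0.03889607371913243 0.04172218829047442
grip [0.57826251 0.06259075] mid [0.57948039 0.06304043]
tool xz delta [-0.02618712 -0.00268807]
```

```bash
python3 -m jog '{"linear":[[-5,15,0],[-12,45,-1],[-20,80,-2],[-26,115,-3],[-26,140,-3],[-26,155,-3],[-26,160,-3],[-26,160,-3]],"roll":[-0.007,-0.007,-0.007,-0.007,-0.007,-0.007,-0.007,-0.007]}'; python3 - <<'E'
from h import *
f=save("wrist","w7");s=state();print(s["time_s"],s["position"],R.from_rotvec(s["orientation"]).as_matrix().round(3),s["wrist_force"],s["gripper_width"])
c=cv2.resize(f["image"][130:330,150:400],None,fx=3,fy=3,interpolation=cv2.INTER_CUBIC);cv2.imwrite("pics/w7c.png",c)
E
```

```text
time_s: 7.1
position: [0.5769, 0.0624, 0.0878]
orientation: [-0.366, 2.032, -2.031]
wrist_force: [-0.2, -0.1, -0.3]
gripper_width: 0.0702
7.15 [0.57803464 0.06270984 0.08981212] [[-0.938 -0.001  0.346]
 [-0.346 -0.    -0.938]
 [ 0.001 -1.    -0.   ]] [-0.13692498 -0.32081659 -0.42608121] 0.07053297568410374
```

View pics/w7c.png

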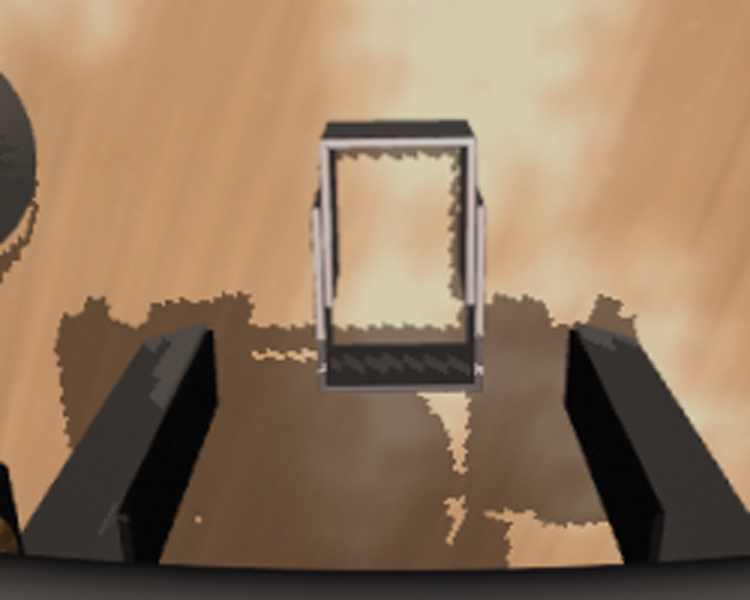

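```bash
python3 - <<'E'
from h import *
f=load("w7")
cv=lambda p,o,s:(np.array(p,float)+.5)/s-.5+np.array(o)
uv=cv([[321,140],[476,139],[483,391],[319,391],[484,205],[313,210]],(150,130),3)
P=plane(f,uv,.030,True)[:,:2];print(P.round(4))
a=(P[0]+P[1])/2;b=(P[2]+P[3])/2;d=a-b;L=np.linalg.norm(d);u=d/L;print("L",L,"yaw",np.arctan2(d[1],d[0]),"widths",np.linalg.norm(P[0]-P[1]),np.linalg.norm(P[2]-P[3]),np.linalg.norm(P[4]-P[5]))
g=b+u*.033;print("grip",g,"mid",(a+b)/2)
p=np.array([.5780,.0627]);T=np.array([[-.938,-.346],[.346,-.938]]);print("tool xz delta",T@(g-p))
E
```

```text
[[0.6046 0.0925]
 [0.618  0.0569]
 [0.556  0.0302]
 [0.5409 0.0711]
 [0.6032 0.049 ]
 [0.5872 0.0885]]
L 0.0673230345266731 yaw 0.3651055875130268 widths 0.03802925589175462 0.043539008221039115 0.042679936970001726
grip [0.57926297 0.06245214] mid [0.57988088 0.06268833]
tool xz delta [-0.0010989   0.00066948]
```

```bash
python3 -m jog '{"linear":[[-1,10,1],[-1,30,1],[-1,55,1],[-1,73,1],[-1,81,1],[-1,85,1],[-1,85,1]],"roll":[-0.008,-0.008,-0.008,-0.008,-0.008,-0.008,-0.008]}'; python3 -m jog '{"linear":[[0,0,0],[0,0,0],[0,0,0],[0,0,0],[0,0,0],[0,0,0],[0,0,0],[0,0,0]],"roll":[0,0,0,0,0,0,0,0]}' 1 20;  python3 - <<'E'
from h import *
f=save("wrist","w8");s=state();print(s["time_s"],s["position"],R.from_rotvec(s["orientation"]).as_matrix().round(3),s["wrist_force"],s["gripper_width"])
c=cv2.resize(f["image"][170:370,150:400],None,fx=3,fy=3,interpolation=cv2.INTER_CUBIC);cv2.imwrite("pics/w8c.png",c)
E
```

```text
time_s: 7.73
position: [0.5794, 0.0633, 0.0052]
orientation: [-0.371, 2.023, -2.024]
wrist_force: [-0.2, -1.1, 0.3]
gripper_width: 0.0705
time_s: 8.4
position: [0.5799, 0.0632, 0.0061]
orientation: [-0.369, 2.022, -2.024]
wrist_force: [0.2, -1.9, 4.8]
gripper_width: 0.044
8.45 [0.57988071 0.06314933 0.00610583] [[-0.935  0.002  0.355]
 [-0.355 -0.001 -0.935]
 [-0.002 -1.     0.001]] [ 0.35863507 -1.00601909  5.65173789] 0.044075499596386875
```

View pics/w8c.png

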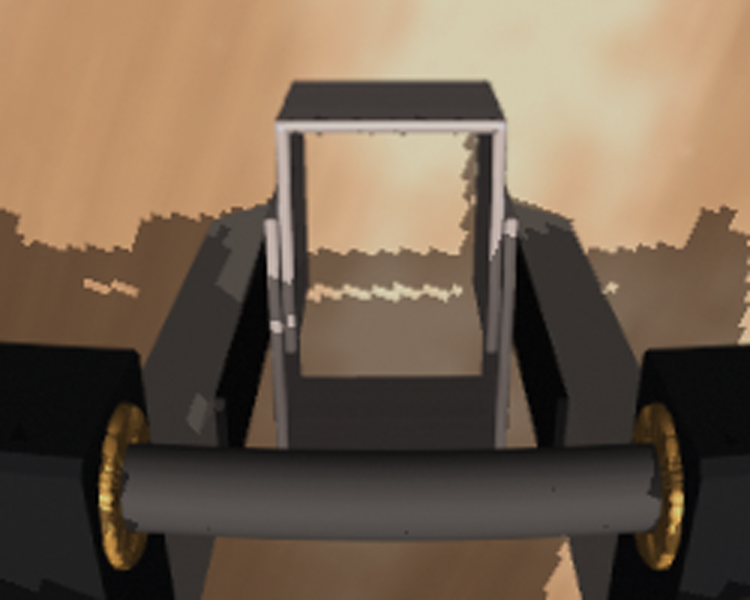

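```bash
python3 -m jog '{"linear":[[0,-1,0],[0,-4,0],[0,-12,0],[0,-30,0],[0,-60,0],[0,-95,0],[0,-125,0],[0,-145,0],[0,-150,0],[0,-150,0]],"roll":[0,0,0,0,0,0,0,0,0,0]}';  python3 - <<'E'
from h import *
f=save("wrist","w9");s=state();print(s["time_s"],s["position"],R.from_rotvec(s["orientation"]).as_matrix().round(3),s["wrist_force"],s["gripper_width"],s["joints"].round(2))
a=load("w1");b=load("s2")
def tri(c1,d1,c2,d2):
    A=np.c_[d1,-d2];x=np.linalg.lstsq(A,c2-c1,rcond=None)[0];p=c1+d1*x[0];q=c2+d2*x[1];return (p+q)/2,np.linalg.norm(p-q)
c1,d1=ray(a,[[155,266]],True);c2,d2=ray(b,[[375,208]]);print(tri(c1,d1[0],c2,d2[0]))
E
```

```text
time_s: 9.28
position: [0.5799, 0.0636, 0.157]
orientation: [-0.367, 2.022, -2.022]
wrist_force: [0.5, 0.4, -1.0]
gripper_width: 0.0438
9.3333 [0.57875002 0.06356206 0.15467657] [[-0.935 -0.     0.355]
 [-0.355  0.    -0.935]
 [ 0.    -1.    -0.   ]] [-0.0154641   0.8522904  -1.17927718] 0.04389042877205566 [0.01 0.17 1.37 0.   1.59 1.22]
(array([ 0.43263774, -0.16487887,  0.05920655]), np.float64(0.02889184490752962))
```

View pics/w9.png

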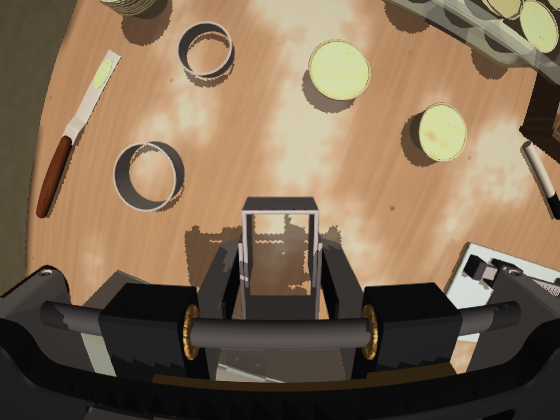

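```bash
python3 -m jog '{"linear":[[5,0,10],[16,0,32],[32,0,62],[49,0,95],[67,0,129],[85,0,163],[103,0,198],[121,0,232],[138,0,264],[150,0,288]],"roll":[-0.04,-0.13,-0.25,-0.37,-0.49,-0.61,-0.73,-0.85,-0.96,-1.05]}'; python3 -m jog '{"linear":[[0,0,0],[0,0,0]],"roll":[-0.05,-0.05]}';  python3 - <<'E'
from h import *
s=state();p=s["position"];T=R.from_rotvec(s["orientation"]).as_matrix();print(s["time_s"],p,T.round(3),s["wrist_force"],s["gripper_width"],s["joints"].round(2))
yaw=np.arctan2(T[1,0],T[0,0]);print("roll",-(-np.pi/2+.078-yaw),"lin",T.T@(np.array([.5332,-.3316,p[2]])-p))
E
```

```text
time_s: 10.17
position: [0.5385, -0.2614, 0.1513]
orientation: [-1.135, 1.328, -1.318]
wrist_force: [1.1, -0.5, -0.5]
gripper_width: 0.0441
time_s: 10.33
position: [0.539, -0.26, 0.1512]
orientation: [-1.157, 1.296, -1.285]
wrist_force: [0.3, 0.9, -1.1]
gripper_width: 0.0439
10.3333 [ 0.53898466 -0.26003512  0.15115401] [[-0.11  -0.006  0.994]
 [-0.994  0.004 -0.11 ]
 [-0.003 -1.    -0.006]] [ 0.27024719  0.93680709 -1.05481654] 0.043861426790328166 [-0.54  0.22  1.33  0.    1.6  -0.43]
roll -0.18853656254199058 lin [ 0.07176593 -0.00022156  0.00214379]
```

```bash
python3 -m jog '{"linear":[[8,0,0],[24,0,1],[44,10,2],[60,25,2],[68,38,2],[72,44,2],[72,46,2],[72,46,2]],"roll":[-0.03,-0.08,-0.13,-0.17,-0.188,-0.188,-0.188,-0.188]}';  python3 - <<'E'
from h import *
f=save("wrist","w10");save("side","s10",(270,110,390,220),6);save("scene","c10",(290,130,410,250),5)
s=state();p=s["position"];T=R.from_rotvec(s["orientation"]).as_matrix();print(s["time_s"],p,T.round(3),s["wrist_force"],s["gripper_width"],s["joints"].round(2))
E
```

```text
time_s: 11.0
position: [0.5347, -0.3294, 0.1073]
orientation: [-1.246, 1.153, -1.147]
wrist_force: [-0.5, 0.2, -0.4]
gripper_width: 0.044
11.15 [ 0.53589133 -0.33017976  0.11002115] [[ 0.081  0.001  0.997]
 [-0.997 -0.001  0.081]
 [ 0.001 -1.     0.001]] [ 0.61349485 -0.72343733 -0.82424892] 0.04387630746042401 [-0.64  0.3   1.32  0.    1.53 -0.72]
```

View pics/w10.png

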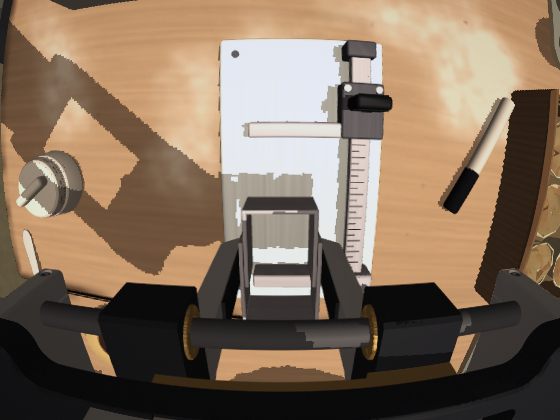

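View pics/s10.png

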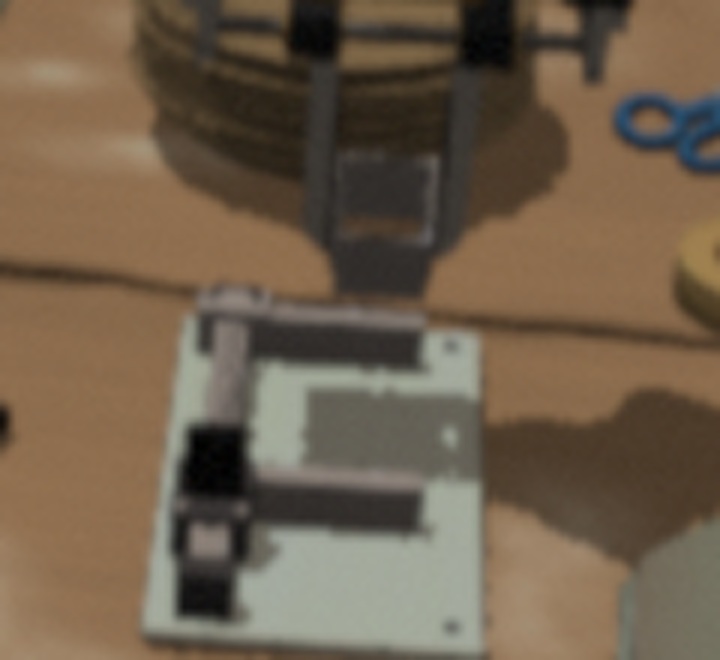

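View pics/c10.png

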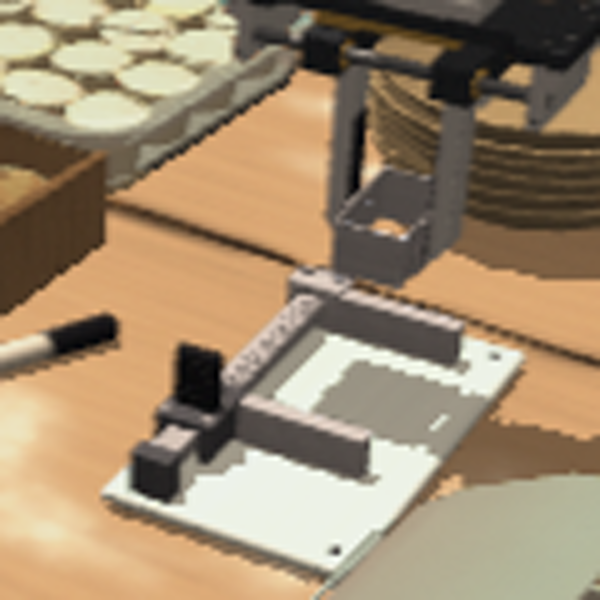

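```bash
python3 - <<'E'
from h import *
f=load("w10");i=f["image"]
c=cv2.resize(i[30:180,210:400],None,fx=4,fy=4,interpolation=cv2.INTER_CUBIC);cv2.imwrite("pics/w10a.png",c)
c=cv2.resize(i[180:330,200:390],None,fx=4,fy=4,interpolation=cv2.INTER_CUBIC);cv2.imwrite("pics/w10b.png",c)
E
```

```text
(no output)
```

View pics/w10a.png

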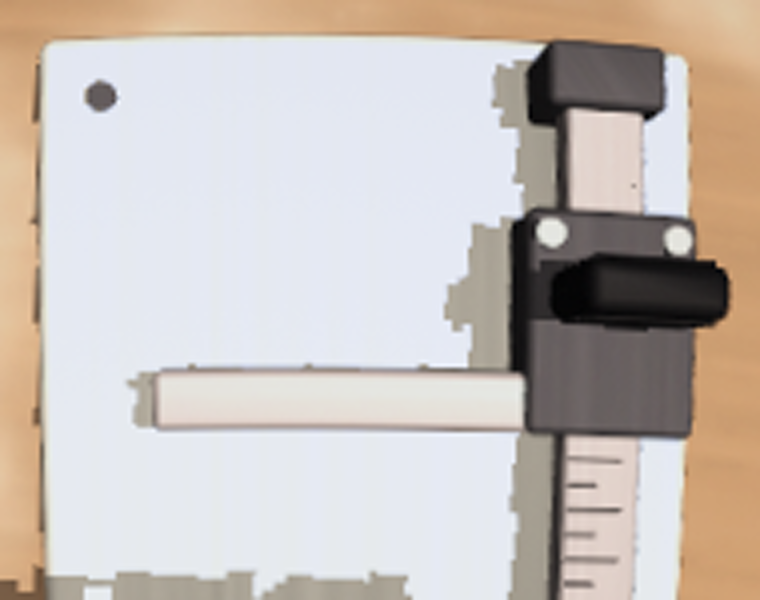

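View pics/w10b.png

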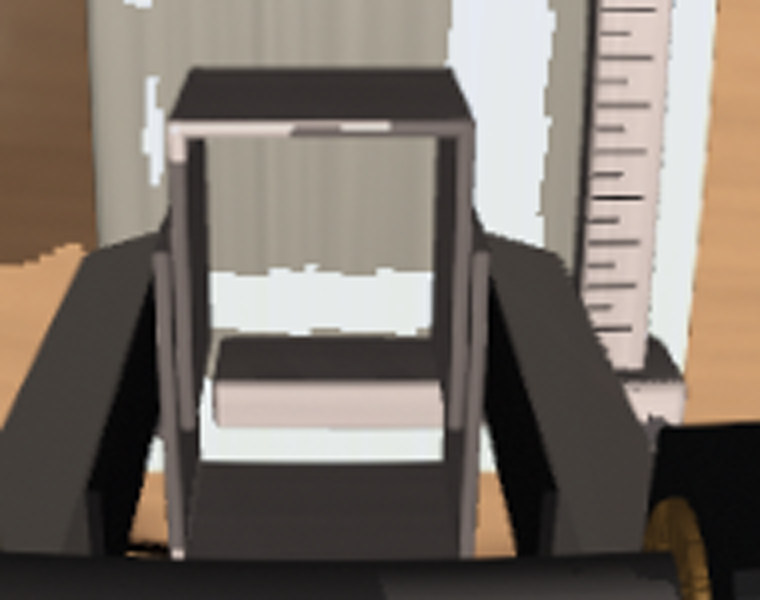

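```bash
python3 - <<'E'
from h import *
f=load("w10")
cv=lambda p,o,s:(np.array(p,float)+.5)/s-.5+np.array(o)
th=.078;M=np.array([[np.cos(th),-np.sin(th)],[np.sin(th),np.cos(th)]]);t=np.array([.5506,-.29715])
def cal(p,o,z): P=plane(f,cv(p,o,4),z,True)[:,:2]; return ((P-t)@M*1000).round(1)
A=(210,30);B=(200,180)
print("slide face",cal([[156,429],[525,429]],A,.039),"slide tip",cal([[156,400]],A,.039))
print("fixed face",cal([[216,379],[440,381]],B,.039))
print("beam",cal([[597,10],[668,10],[583,290],[650,290]],B,.034))
print("plate",cal([[46,44],[688,56],[45,590],[680,590]],A,.012),cal([[90,50],[100,240]],B,.012))
z=.1075
print("cutter far top",cal([[168,127],[472,127]],B,z-.006+.03),"bot",cal([[188,68],[452,68]],B,z-.006), "sides near outer",cal([[157,255],[487,255]],B,z+.024))
c,d=ray(f,[[280,210]],True);print(c)
s=state();print(((s["position"][:2]-t)@M*1000))
E
```

```text
slide face [[-42.3  35.7]
 [ 27.8  36.3]] slide tip [[-42.3  41.2]]
fixed face [[-40.7 -78.1]
 [  6.7 -78.5]]
beam [[ 36.4   0.3]
 [ 51.1   0.5]
 [ 37.1 -59.9]
 [ 51.9 -60.2]]
plate [[-68.3 118.3]
 [ 68.3 119. ]
 [-69.6   0.2]
 [ 68.9   1.1]] [[-68.9 -13. ]
 [-68.7 -57.1]]
cutter far top [[-37.2   3.2]
 [  0.4   3.3]] bot [[-37.8   3.7]
 [  0.7   3.9]] sides near outer [[-39.2 -13.8]
 [  2.9 -13.6]]
[ 0.529166   -0.25212216  0.28562943]
[-17.23766179 -31.78321761]
```

```bash
python3 -m jog '{"linear":[[1,5,-1],[2,18,-2],[2,38,-2],[2,58,-2],[2,72,-2],[2,80,-2],[2,84,-2],[2,86,-2],[2,86,-2],[2,86,-2]],"roll":[0,0,0,0,0,0,0,0,0,0]}';  python3 - <<'E'
from h import *
f=save("wrist","w11",(200,150,390,300),4);save("side","s11",(270,110,390,220),6)
s=state();p=s["position"];T=R.from_rotvec(s["orientation"]).as_matrix();print(s["time_s"],p,T.round(3),s["wrist_force"],s["gripper_width"])
E
```

```text
time_s: 11.98
position: [0.534, -0.3335, 0.0241]
orientation: [-1.246, 1.148, -1.152]
wrist_force: [-0.2, 0.2, -1.0]
gripper_width: 0.0439
12.0833 [ 0.53408343 -0.33354273  0.02433957] [[ 0.08   0.002  0.997]
 [-0.997 -0.001  0.08 ]
 [ 0.002 -1.     0.002]] [ 0.32155687 -0.0324342  -1.22188678] 0.043882730853437586
```

View pics/w11.png

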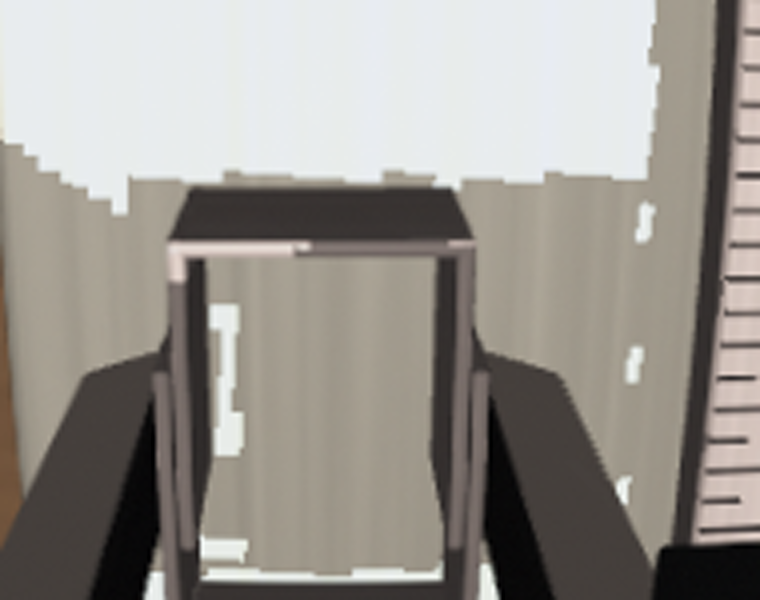

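View pics/s11.png

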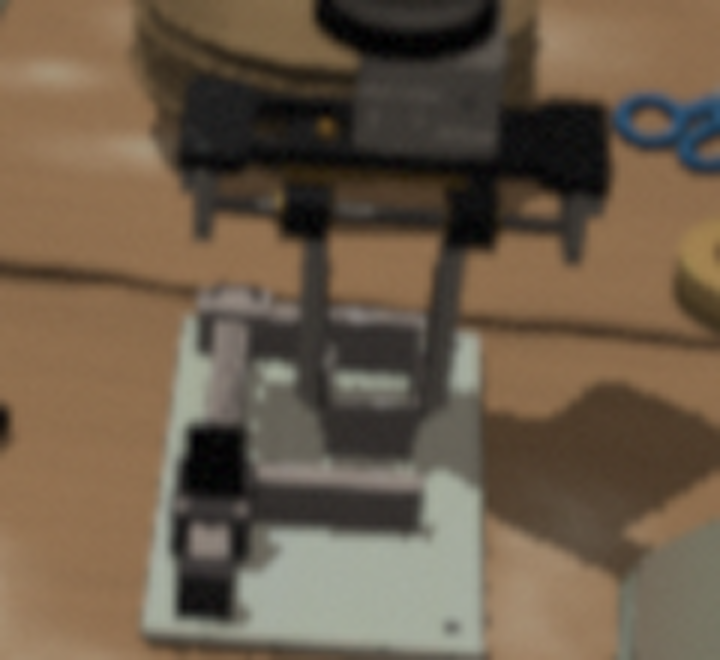

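```bash
python3 -m jog '{"linear":[[0,1,0],[0,2,0],[0,3,0],[0,4,0],[0,5,0],[0,5,0],[0,5,0]],"roll":[0,0,0,0,0,0,0]}'; python3 -m jog '{"linear":[[0,0.5,0],[0,1,0],[0,1,0]],"roll":[0,0,0]}'; python3 -m jog '{"linear":[[0,0.5,0],[0,1,0],[0,1,0]],"roll":[0,0,0]}'
```

```text
time_s: 12.67
position: [0.5334, -0.3331, 0.0182]
orientation: [-1.246, 1.15, -1.15]
wrist_force: [0.3, -0.3, 0.9]
gripper_width: 0.0439
time_s: 12.92
position: [0.5334, -0.3331, 0.0181]
orientation: [-1.246, 1.15, -1.15]
wrist_force: [-2.4, 1.1, 5.3]
gripper_width: 0.0437
time_s: 13.17
position: [0.5334, -0.3331, 0.0181]
orientation: [-1.246, 1.15, -1.151]
wrist_force: [-3.4, 2.2, 8.0]
gripper_width: 0.0435
```

```bash
python3 -m jog '{"linear":[[0,-0.5,0],[0,-1,0],[0,-1.3,0],[0,-1.3,0]],"roll":[0,0,0,0]}'; python3 -m jog '{"linear":[[0,0,0],[0,0,0],[0,0,0],[0,0,0],[0,0,0],[0,0,0]],"roll":[0,0,0,0,0,0]}' 0.36 20;  python3 - <<'E'
from h import *
f=save("wrist","w12",(200,150,390,300),4);s=state();print(s["time_s"],s["position"],s["wrist_force"],s["gripper_width"])
E
```

```text
time_s: 13.5
position: [0.5334, -0.3331, 0.0181]
orientation: [-1.246, 1.15, -1.15]
wrist_force: [-2.5, 2.4, 6.1]
gripper_width: 0.0437
time_s: 14.0
position: [0.5334, -0.333, 0.017]
orientation: [-1.246, 1.15, -1.15]
wrist_force: [-0.1, 0.8, -0.3]
gripper_width: 0.0601
14.05 [ 0.53334614 -0.33299089  0.01708551] [0.81864376 0.6174128  0.3803149 ] 0.06001616940048253
```

View pics/w12.png

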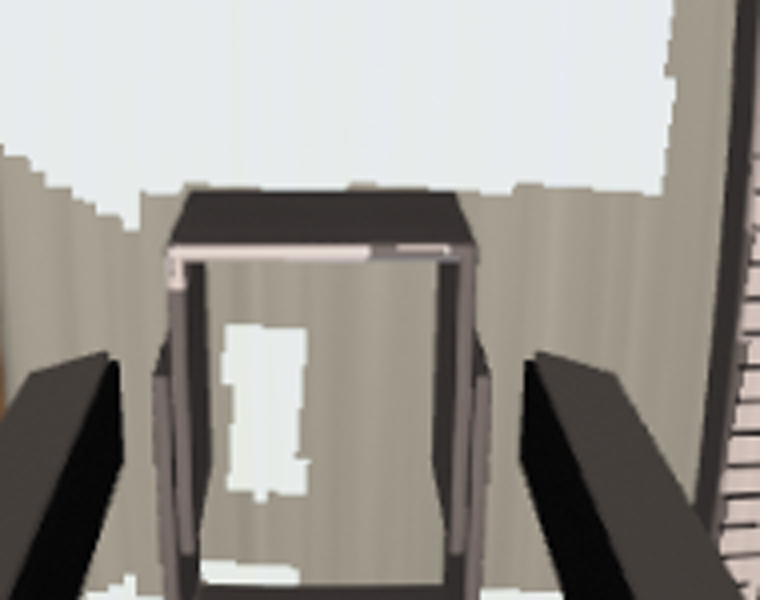

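```bash
python3 -m jog '{"linear":[[0,-3,0],[0,-12,0],[0,-30,0],[0,-55,0],[0,-80,0],[-8,-98,5],[-28,-105,15],[-52,-105,28],[-80,-105,44],[-100,-105,56]],"roll":[0,0,0,0,0,0,0,0,0,0]}';  python3 -m jog '{"linear":[[-13,0,6],[-18,0,9],[-19,0,9],[-19,0,9],[-19,0,9],[-19,0,9],[-19,0,9],[-19,0,9]],"roll":[0,0,0,0,0,0,0,0]}' 1 30; python3 - <<'E'
from h import *
f=save("wrist","w13");save("scene","c13",(290,130,410,250),5);s=state();print(s["time_s"],s["position"],s["wrist_force"],s["gripper_width"])
th=.078;M=np.array([[np.cos(th),-np.sin(th)],[np.sin(th),np.cos(th)]]);print((s["position"][:2]-[.5506,-.29715])@M)
E
```

```text
time_s: 14.88
position: [0.5823, -0.2271, 0.1241]
orientation: [-1.245, 1.148, -1.151]
wrist_force: [0.8, -0.7, -1.0]
gripper_width: 0.0603
time_s: 15.55
position: [0.5883, -0.2101, 0.1223]
orientation: [-1.246, 1.151, -1.151]
wrist_force: [-0.0, 0.2, 0.1]
gripper_width: 0.0104
15.65 [ 0.58849322 -0.20974889  0.12232607] [0.73937801 0.28177192 0.38488068] 0.0025614681243587706
[0.04458838 0.08418269]
```

View pics/w13.png

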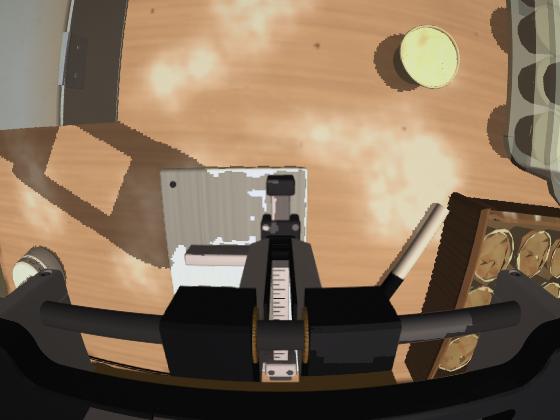

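View pics/c13.png

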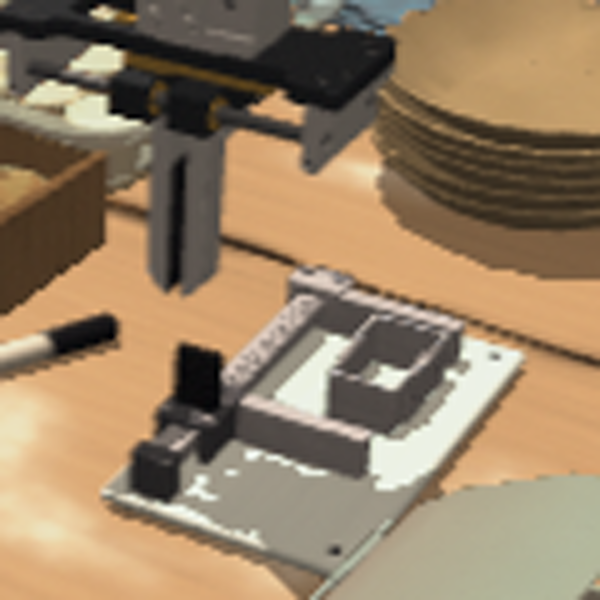

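```bash
python3 -m jog '{"linear":[[-2,8,0],[-2,25,0],[-2,45,0],[-2,60,0],[-2,66,0],[-2,68,0],[-2,68,0],[-2,68,0]],"roll":[0,0,0,0,0,0,0,0]}'; python3 - <<'E'
from h import *
f=save("wrist","w14");save("scene","c14",(290,130,410,250),5);s=state();print(s["time_s"],s["position"],s["wrist_force"],s["gripper_width"])
th=.078;M=np.array([[np.cos(th),-np.sin(th)],[np.sin(th),np.cos(th)]]);print((s["position"][:2]-[.5506,-.29715])@M)
E
```

```text
time_s: 16.32
position: [0.5891, -0.2074, 0.0554]
orientation: [-1.245, 1.149, -1.151]
wrist_force: [-0.1, -0.2, -0.3]
gripper_width: 0.0005
16.4167 [ 0.5893906  -0.20759621  0.05584575] [-0.27735861 -0.20945333  0.28490191] 0.00039829848324738016
[0.04565078 0.0862589 ]
```

View pics/w14.png

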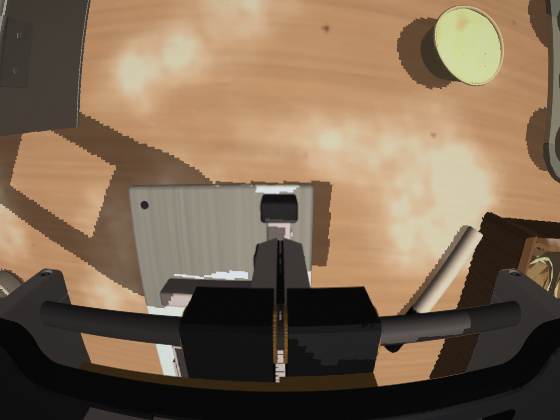

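View pics/c14.png

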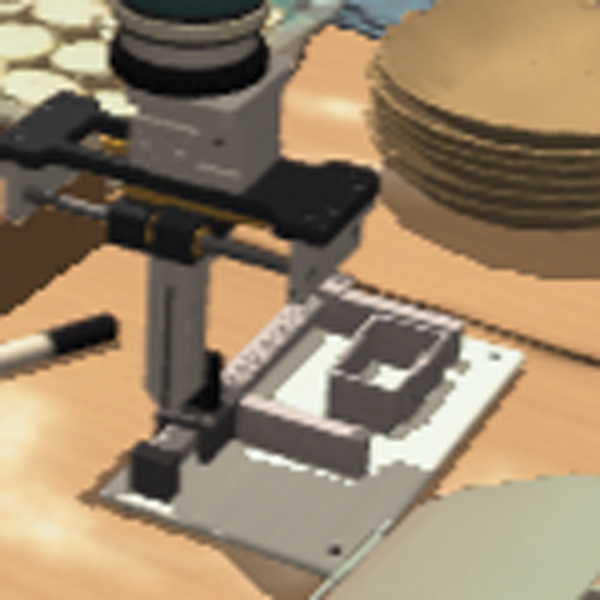

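```bash
cat > avg.py <<'E'
from h import *
import sys
n=int(sys.argv[1]) if len(sys.argv)>1 else 10
F=[];P=[]
for k in range(n):
    grab_frame("wrist");s=state();F.append(s["wrist_force"]);P.append(s["position"])
th=.078;M=np.array([[np.cos(th),-np.sin(th)],[np.sin(th),np.cos(th)]])
F=np.array(F);P=np.array(P)
Fc=F[:,:2]@M;Pc=(P[:,:2]-[.5506,-.29715])@M*1000
print("t",s["time_s"],"Fcal",Fc.mean(0).round(2),"sem",(Fc.std(0)/n**.5).round(2),"Fz",F[:,2].mean().round(2),"Pcal",Pc.mean(0).round(2),"z",P[:,2].mean().round(4))
E
python3 avg.py 10; python3 -m jog '{"linear":[[1,0,0],[3,0,0],[5,0,0],[7,0,0],[9,0,0],[11,0,0],[13,0,0],[15,0,0],[17,0,0],[19,0,0]],"roll":[0,0,0,0,0,0,0,0,0,0]}'; python3 avg.py 4;  python3 -m jog '{"linear":[[2,0,0],[4,0,0],[6,0,0],[8,0,0],[10,0,0],[12,0,0],[14,0,0],[16,0,0],[17,0,0],[18,0,0]],"roll":[0,0,0,0,0,0,0,0,0,0]}'; python3 avg.py 8; python3 - <<'E'
from h import *
save("scene","c15",(290,130,410,250),5);f=save("side","s15",(270,110,390,220),6)
E
```

```text
t 16.9167 Fcal [0.12 0.19] sem [0.1  0.16] Fz -0.07 Pcal [45.1  86.54] z 0.055
time_s: 17.75
position: [0.59, -0.226, 0.0544]
orientation: [-1.246, 1.15, -1.149]
wrist_force: [0.2, 2.5, 0.6]
gripper_width: 0.0002
t 17.95 Fcal [0.   1.88] sem [0.14 0.2 ] Fz 0.58 Pcal [44.83 67.42] z 0.0543
time_s: 18.78
position: [0.5915, -0.2443, 0.0543]
orientation: [-1.246, 1.15, -1.15]
wrist_force: [-0.9, 2.0, 0.5]
gripper_width: 0.0001
t 19.1833 Fcal [0.11 1.08] sem [0.21 0.15] Fz 0.02 Pcal [44.86 49.39] z 0.0543
```

View pics/c15.png

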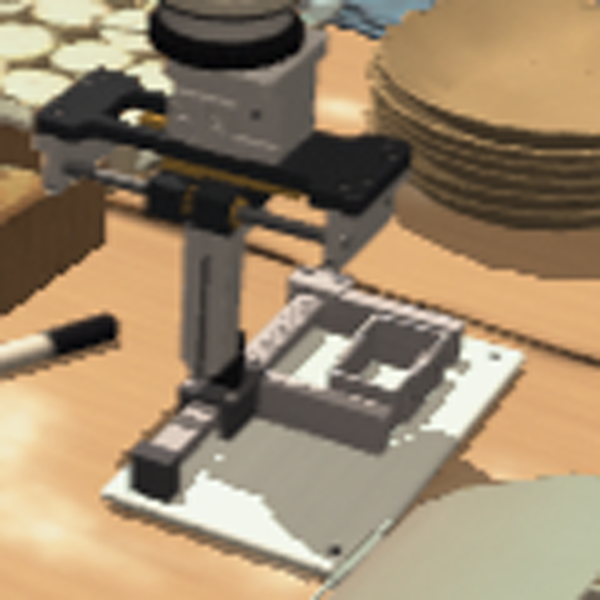

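View pics/s15.png

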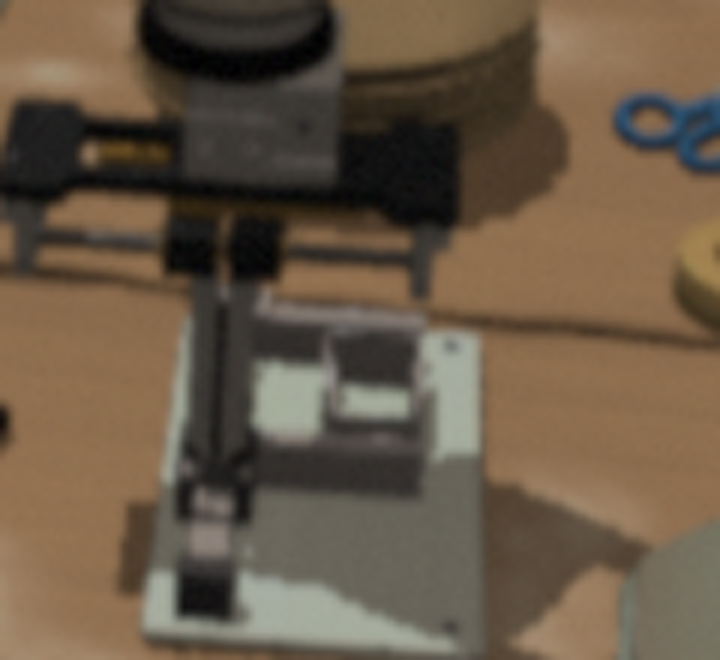

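```bash
python3 -m jog '{"linear":[[1,0,0],[2,0,0],[3,0,0],[4,0,0],[5,0,0],[6,0,0],[7,0,0],[8,0,0],[9,0,0],[10,0,0]],"roll":[0,0,0,0,0,0,0,0,0,0]}'; python3 avg.py 6;  python3 -m jog '{"linear":[[0.5,0,0],[1,0,0],[1.5,0,0],[2,0,0],[2.5,0,0],[3,0,0],[3.5,0,0],[4,0,0]],"roll":[0,0,0,0,0,0,0,0]}'; python3 avg.py 6; python3 - <<'E'
from h import *
save("scene","c16",(290,130,410,250),5)
E
```

```text
time_s: 20.12
position: [0.5923, -0.254, 0.0544]
orientation: [-1.246, 1.15, -1.15]
wrist_force: [-1.1, 2.9, 0.5]
gripper_width: 0.0004
t 20.4167 Fcal [0.03 2.06] sem [0.12 0.09] Fz 0.48 Pcal [44.89 39.61] z 0.0543
time_s: 21.08
position: [0.5926, -0.2581, 0.0544]
orientation: [-1.246, 1.15, -1.15]
wrist_force: [-0.3, 3.4, 0.3]
gripper_width: 0.0003
t 21.3833 Fcal [-0.26  2.45] sem [0.13 0.16] Fz 0.68 Pcal [44.92 35.55] z 0.0544
```

View pics/c16.png

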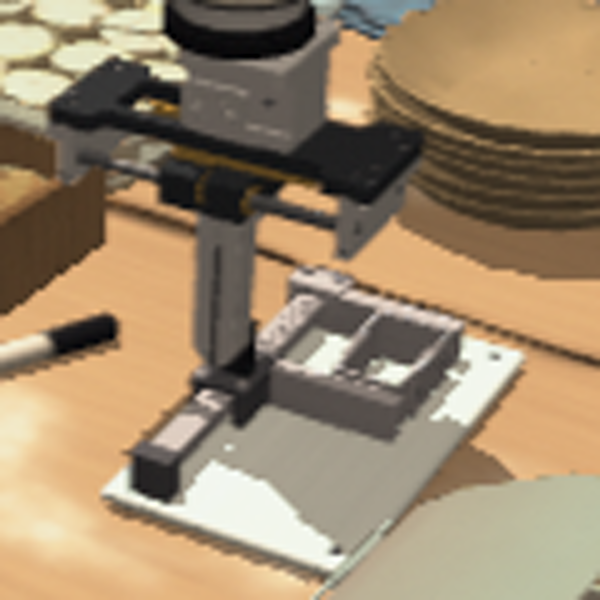

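```bash
python3 -m jog '{"linear":[[0.4,0,0],[0.8,0,0],[1.2,0,0],[1.5,0,0]],"roll":[0,0,0,0]}'; python3 avg.py 5;  python3 -m jog '{"linear":[[0.4,0,0],[0.7,0,0],[1,0,0],[1,0,0]],"roll":[0,0,0,0]}'; python3 avg.py 5
```

```text
time_s: 21.77
position: [0.5927, -0.2595, 0.0543]
orientation: [-1.246, 1.15, -1.15]
wrist_force: [0.4, 2.7, 0.4]
gripper_width: 0.0004
t 22.0167 Fcal [0.29 2.24] sem [0.17 0.21] Fz 0.53 Pcal [44.91 34.15] z 0.0544
time_s: 22.35
position: [0.5928, -0.2606, 0.0544]
orientation: [-1.246, 1.15, -1.15]
wrist_force: [-0.4, 1.8, 0.4]
gripper_width: 0.0003
t 22.6 Fcal [0.01 2.69] sem [0.21 0.17] Fz 1.0 Pcal [44.91 33.13] z 0.0543
```

```bash
python3 - <<'E'
from h import *
f=save("side","s17",(290,140,370,200),9)
f=save("scene","c17",(320,170,400,230),9)
E
```

```text
(no output)
```

View pics/s17.png

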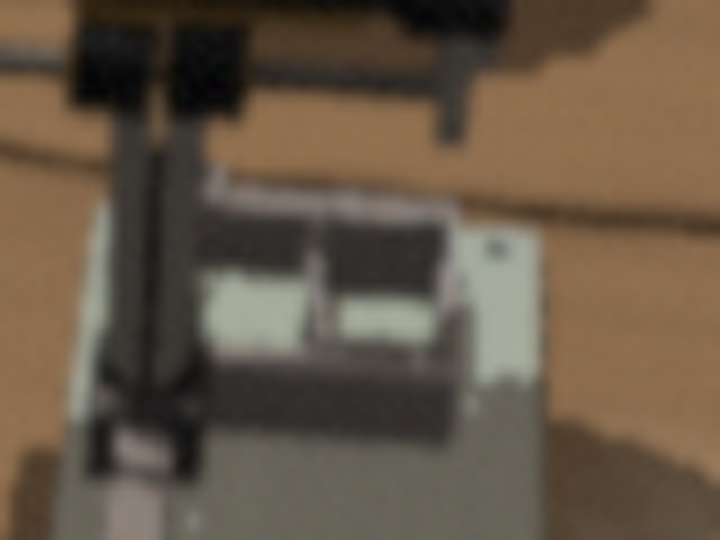

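View pics/c17.png

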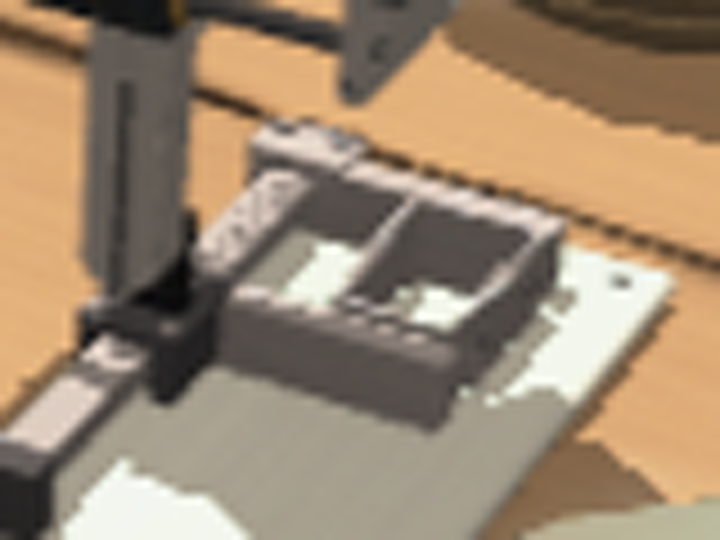

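```bash
for i in 1 2; do :; done; python3 -m jog '{"linear":[[0.4,0,0],[0.7,0,0],[1,0,0],[1,0,0]],"roll":[0,0,0,0]}'; python3 avg.py 5
```

```text
time_s: 23.03
position: [0.5929, -0.2616, 0.0543]
orientation: [-1.246, 1.15, -1.15]
wrist_force: [-0.2, 2.2, 1.7]
gripper_width: 0.0006
t 23.2833 Fcal [-0.15  2.77] sem [0.23 0.13] Fz 0.33 Pcal [44.92 32.16] z 0.0544
```

```bash
python3 -m jog '{"linear":[[0.4,0,0],[0.7,0,0],[1,0,0],[1,0,0]],"roll":[0,0,0,0]}'; python3 avg.py 5
```

```text
time_s: 23.62
position: [0.593, -0.2626, 0.0544]
orientation: [-1.246, 1.15, -1.15]
wrist_force: [-0.3, 2.5, 0.1]
gripper_width: 0.0005
t 23.8667 Fcal [-0.11  2.3 ] sem [0.29 0.31] Fz 0.51 Pcal [44.91 31.14] z 0.0544
```

```bash
python3 -m jog '{"linear":[[0.3,0,0],[0.6,0,0],[0.8,0,0],[0.8,0,0]],"roll":[0,0,0,0]}'; python3 avg.py 5
```

```text
time_s: 24.2
position: [0.593, -0.2634, 0.0543]
orientation: [-1.246, 1.15, -1.15]
wrist_force: [0.4, 2.7, 0.7]
gripper_width: 0.0005
t 24.45 Fcal [-0.03  2.64] sem [0.16 0.07] Fz 0.56 Pcal [44.91 30.36] z 0.0543
```

```bash
python3 -m jog '{"linear":[[0.3,0,0],[0.6,0,0],[0.8,0,0],[0.8,0,0]],"roll":[0,0,0,0]}' | grep force; python3 avg.py 5
```

```text
wrist_force: [-0.3, 2.4, 0.3]
t 25.0333 Fcal [0.04 2.89] sem [0.21 0.28] Fz 0.48 Pcal [44.91 29.56] z 0.0544
```

```bash
python3 -m jog '{"linear":[[0.3,0,0],[0.6,0,0],[0.8,0,0],[0.8,0,0]],"roll":[0,0,0,0]}' | grep force; python3 avg.py 5; python3 - <<'E'
from h import *
f=save("scene","c18",(320,170,400,230),9)
E
```

```text
wrist_force: [-0.1, 2.7, 0.4]
t 25.6167 Fcal [0.18 2.71] sem [0.22 0.27] Fz 0.62 Pcal [44.93 28.76] z 0.0544
```

View pics/c18.png

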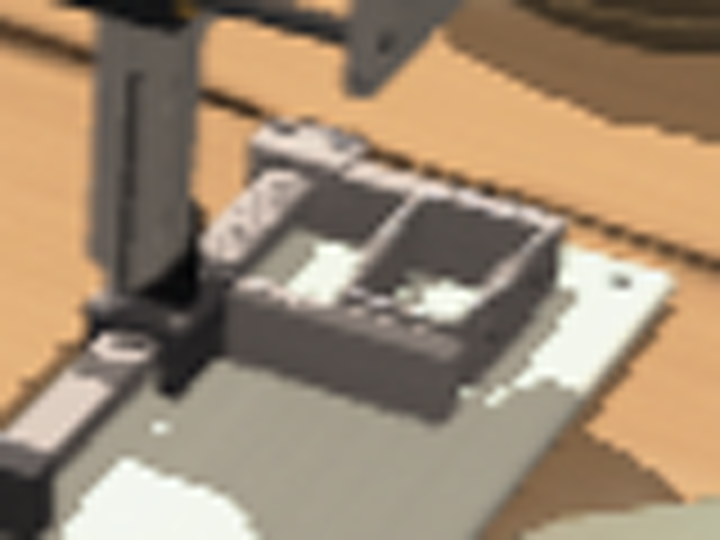

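```bash
python3 -m jog '{"linear":[[0.3,0,0],[0.6,0,0],[0.6,0,0]],"roll":[0,0,0]}' | grep force; python3 avg.py 6
```

```text
wrist_force: [-0.2, 2.5, 1.1]
t 26.2167 Fcal [-0.49  3.77] sem [0.19 0.27] Fz 1.26 Pcal [44.95 28.47] z 0.0544
```

```bash
python3 -m jog '{"linear":[[0.3,0,0],[0.6,0,0],[0.6,0,0]],"roll":[0,0,0]}' | grep force; python3 avg.py 6
```

```text
wrist_force: [-1.8, 5.1, 1.5]
t 26.7667 Fcal [0.25 5.25] sem [0.17 0.21] Fz 1.6 Pcal [45.01 28.23] z 0.0544
```

```bash
python3 -m jog '{"linear":[[0.3,0,0],[0.6,0,0],[0.6,0,0]],"roll":[0,0,0]}' | grep force; python3 avg.py 6
```

```text
wrist_force: [-0.0, 5.9, 2.3]
t 27.3167 Fcal [0.23 6.22] sem [0.1  0.23] Fz 1.79 Pcal [45.04 28.12] z 0.0544
```

```bash
python3 -m jog '{"linear":[[-0.5,0,0],[-1,0,0],[-1.5,0,0],[-2,0,0],[-3,0,0],[-5,0,0],[-7,0,0],[-8,0,0]],"roll":[0,0,0,0,0,0,0,0]}' | grep -E "force|position"; python3 -m jog '{"linear":[[0,-10,0],[0,-25,0],[0,-38,0],[0,-43,0],[8,-45,0],[22,-45,0],[35,-45,0],[43,-45,0],[43,-45,0],[43,-45,0]],"roll":[0,0,0,0,0,0,0,0,0,0]}'| grep -E "force|position"; python3 avg.py 3;python3 - <<'E'
from h import *
f=save("scene","c19",(290,130,410,250),5);save("side","s19",(290,130,370,200),8);save("wrist","w19")
E
```

```text
position: [0.5926, -0.2592, 0.0545]
wrist_force: [0.6, 0.2, 0.1]
position: [0.5955, -0.3024, 0.0981]
wrist_force: [0.0, 0.2, -0.2]
t 28.9667 Fcal [ 0.02 -0.  ] sem [0.23 0.04] Fz -0.63 Pcal [44.7  -7.88] z 0.0986
```

View pics/c19.png

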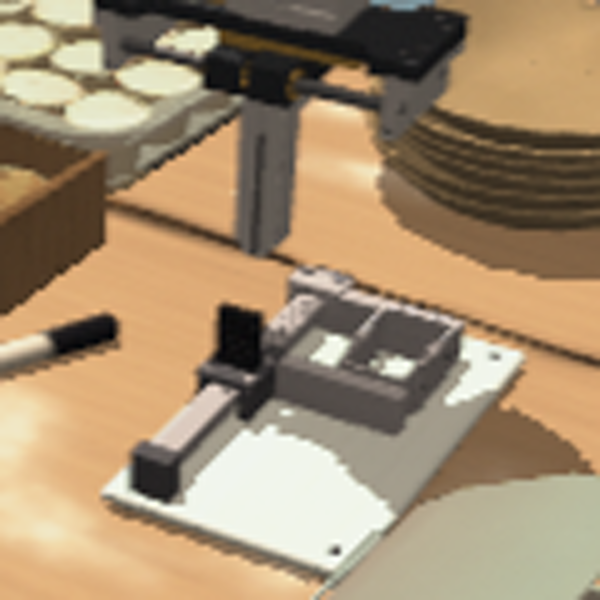

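View pics/w19.png

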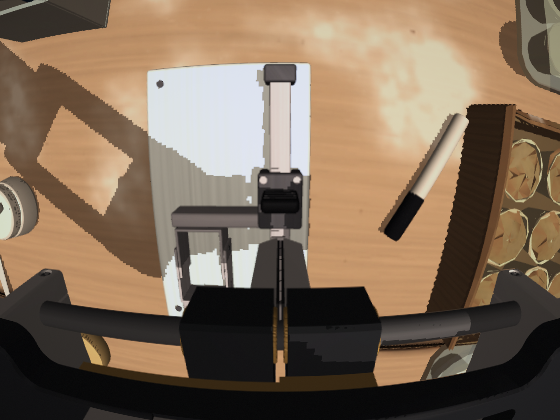

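```bash
python3 -m jog '{"linear":[[0,8,0],[0,22,0],[0,36,0],[0,42,0],[0,43,0],[-2,43,0],[-4,43,0],[-6,43,0],[-7,43,0],[-7,43,0]],"roll":[0,0,0,0,0,0,0,0,0,0]}'| grep -E "force|position"; python3 avg.py 10
```

```text
position: [0.5959, -0.2945, 0.0573]
wrist_force: [0.4, 0.0, -0.1]
t 30.45 Fcal [-0.25 -0.01] sem [0.13 0.15] Fz -0.09 Pcal [45.06 -1.07] z 0.0566
```

```bash
python3 -m jog '{"linear":[[-0.5,0,0],[-1,0,0],[-1.5,0,0],[-1.5,0,0]],"roll":[0,0,0,0]}'| grep -E "force"; python3 avg.py 8
```

```text
wrist_force: [0.6, -3.0, -1.4]
t 31.1833 Fcal [ 0.42 -1.84] sem [0.12 0.18] Fz -0.64 Pcal [44.95  0.18] z 0.0563
```

```bash
python3 -m jog '{"linear":[[2,0,0],[5,-4,0],[6,-16,0],[6,-32,0],[5,-42,0],[-5,-44,0],[-18,-44,0],[-30,-44,0],[-36,-44,0],[-37,-44,0]],"roll":[0,0,0,0,0,0,0,0,0,0]}'| grep -E "force|position";python3 -m jog '{"linear":[[0,2,0],[0,12,0],[0,28,0],[0,40,0],[0,45,0],[0,46,0],[0,46,0]],"roll":[0,0,0,0,0,0,0]}'| grep -E "force|position"; python3 avg.py 3; python3 - <<'E'
from h import *
f=save("scene","c20",(290,130,410,250),5)
E
```

```text
position: [0.5919, -0.2536, 0.0995]
wrist_force: [-0.2, -0.3, -0.1]
position: [0.592, -0.2563, 0.0533]
wrist_force: [0.2, 0.5, 0.1]
t 32.75 Fcal [-0.2  -0.22] sem [0.15 0.41] Fz -0.15 Pcal [45.23 37.08] z 0.0549
```

View pics/c20.png

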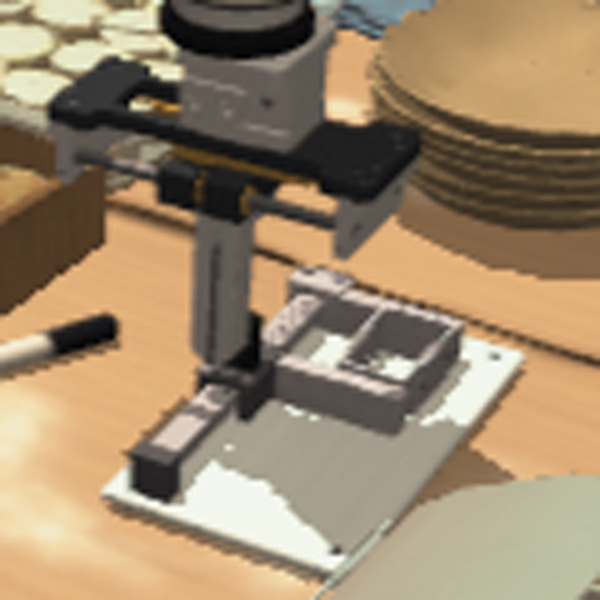

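```bash
python3 -m jog '{"linear":[[1,0,0],[2,0,0],[3,0,0],[4,0,0],[4.7,0,0],[5.4,0,0],[6,0,0],[6,0,0]],"roll":[0,0,0,0,0,0,0,0]}'| grep -E "force|position";python3 avg.py 5; python3 -m jog '{"linear":[[0.3,0,0],[0.6,0,0],[0.9,0,0],[1,0,0]],"roll":[0,0,0,0]}'| grep -E "force"; python3 avg.py 6
```

```text
position: [0.5929, -0.2624, 0.0543]
wrist_force: [-0.3, -0.2, 0.3]
t 33.7167 Fcal [-0.12 -0.07] sem [0.18 0.11] Fz 0.26 Pcal [44.9  31.52] z 0.0543
wrist_force: [0.1, 1.2, 0.5]
t 34.35 Fcal [-0.05  0.56] sem [0.08 0.16] Fz -0.27 Pcal [44.9  30.49] z 0.0544
```

```bash
python3 -m jog '{"linear":[[0.3,0,0],[0.6,0,0],[0.7,0,0]],"roll":[0,0,0]}'| grep -E "force"; python3 avg.py 8
```

```text
wrist_force: [-0.6, -0.4, -0.4]
t 35.0 Fcal [-0.12  0.21] sem [0.17 0.15] Fz -0.11 Pcal [44.91 29.79] z 0.0544
```

```bash
python3 -m jog '{"linear":[[0.3,0,0],[0.5,0,0],[0.5,0,0]],"roll":[0,0,0]}'| grep -E "force"; python3 avg.py 8
```

```text
wrist_force: [-1.1, -0.5, -0.1]
t 35.65 Fcal [-0.03  0.4 ] sem [0.15 0.1 ] Fz 0.16 Pcal [44.92 29.31] z 0.0544
```

```bash
python3 -m jog '{"linear":[[0.2,0,0],[0.4,0,0],[0.4,0,0]],"roll":[0,0,0]}'| grep -E "force"; python3 avg.py 8
```

```text
wrist_force: [0.0, 0.5, 0.2]
t 36.3 Fcal [-0.46  1.75] sem [0.13 0.09] Fz 0.66 Pcal [44.92 29.22] z 0.0544
```

```bash
python3 -m jog '{"linear":[[0.2,0,0],[0.4,0,0],[0.4,0,0]],"roll":[0,0,0]}'| grep -E "force"; python3 avg.py 8
```

```text
wrist_force: [-0.0, 2.4, 1.0]
t 36.95 Fcal [-0.34  2.46] sem [0.13 0.27] Fz 1.15 Pcal [44.95 28.66] z 0.0544
```

```bash
python3 -m jog '{"linear":[[0.15,0,0],[0.3,0,0],[0.3,0,0]],"roll":[0,0,0]}'| grep -E "force"; python3 avg.py 12
```

```text
wrist_force: [-0.7, 3.7, 2.0]
t 37.8 Fcal [0.04 4.4 ] sem [0.11 0.12] Fz 1.62 Pcal [44.98 28.44] z 0.0544
```

```bash
python3 -m jog '{"linear":[[-0.3,0,0],[-0.6,0,0],[-1,0,0],[-1.5,0,0],[-2.5,0,0],[-5,0,0],[-8,0,0],[-10,0,0]],"roll":[0,0,0,0,0,0,0,0]}' | grep -E "force|position"; python3 -m jog '{"linear":[[0,-10,0],[0,-30,0],[0,-60,0],[0,-90,0],[0,-105,0],[0,-110,0],[0,-110,0]],"roll":[0,0,0,0,0,0,0]}' | grep -E "force|position"; python3 - <<'E'
from h import *
f=save("scene","c21",(320,170,400,230),9);f=save("side","s21",(290,140,370,200),9);f=save("wrist","w21");print(state()["time_s"])
E
```

```text
position: [0.5922, -0.2556, 0.0542]
wrist_force: [-0.8, 0.1, -0.4]
position: [0.5934, -0.2561, 0.1672]
wrist_force: [-0.2, 0.3, 0.5]
39.2
```

View pics/c21.png

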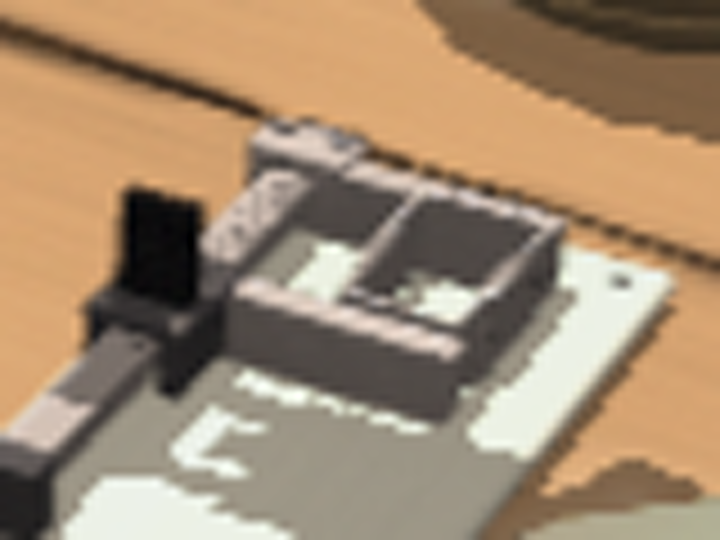

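View pics/w21.png

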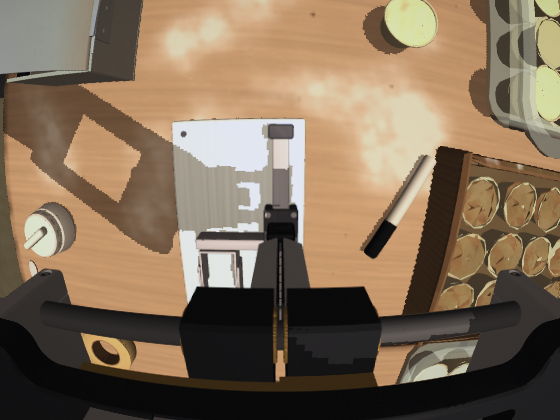

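```bash
python3 -m jog '{"linear":[[10,0,-5],[35,-5,-20],[65,-10,-40],[95,-15,-55],[115,-20,-62],[125,-20,-65],[125,-20,-65]],"roll":[0,0,0,0,0,0,0]}' | grep -E "force|position"; python3 - <<'E'
from h import *
f=save("wrist","w22");print(state()["time_s"])
c=cv2.resize(f["image"][130:290,190:390],None,fx=4,fy=3.7,interpolation=cv2.INTER_CUBIC);cv2.imwrite("pics/w22c.png",c)
E
```

```text
position: [0.536, -0.3878, 0.1828]
wrist_force: [0.0, 0.4, 0.2]
39.8333
```

View pics/w22.png

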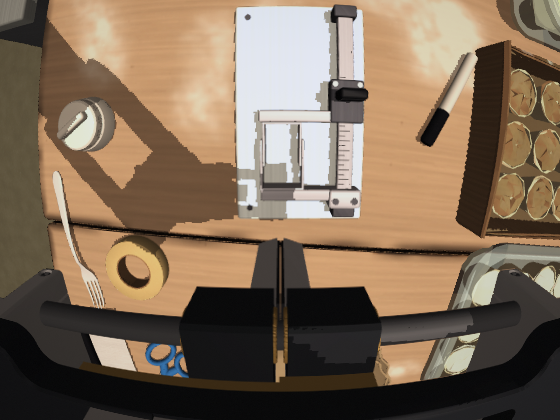

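View pics/w22c.png

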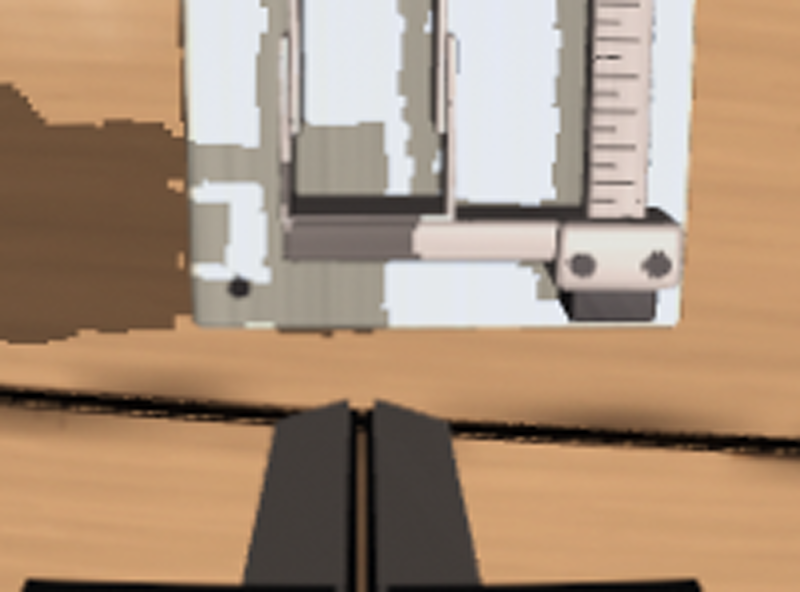

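```bash
python3 - <<'E'
from h import *
f=load("w22")
c=cv2.resize(f["image"][75:205,230:380],None,fx=5,fy=4.6,interpolation=cv2.INTER_CUBIC);cv2.imwrite("pics/w22d.png",c)
E
```

```text
(no output)
```

View pics/w22d.png

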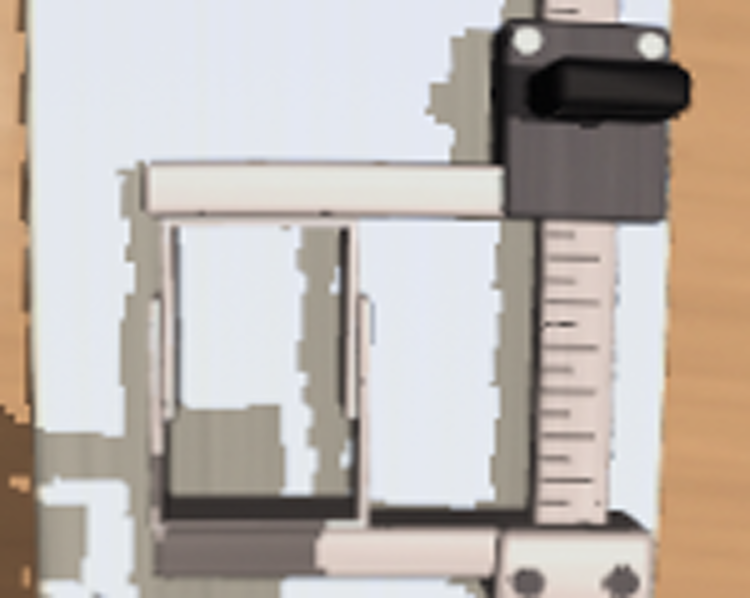

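```bash
python3 - <<'E'
from h import *
f=load("w22")
cv=lambda p:((np.array(p,float)+.5)/np.array([5,4.6])-.5+np.array([230,75]))
th=.078;M=np.array([[np.cos(th),-np.sin(th)],[np.sin(th),np.cos(th)]])
c=lambda p,z:((plane(f,cv(p),z,True)[:,:2]-[.5506,-.29715])@M*1000).round(1)
print("slide face",c([[150,214],[500,214]],.039),"fixed",c([[160,531],[490,533]],.039))
print(hand_in(), state()["time_s"])
E
```

```text
slide face [[-41.7 -10.7]
 [ 27.1 -10.3]] fixed [[-40.5 -80.1]
 [ 26.7 -80.5]]
the job is handed in; nothing more can be done
the job is handed in; nothing more can be done
```

I handed the job in at about 40 s of the 64 s. The cutter stands along the beam, closed end to end between both jaws, with the arm clear. No verdict was reported.

- **Opening:** I pushed the jaw by the thumb rest to about 114 mm.
- **Placing:** I gripped the cutter across its width, turned it and set it down within about 2 mm of the bed spot, judged from the wrist image.
- **Closing:** I pushed only on the thumb rest, in small steps, watching the wrist force.

**Last checks:** The final wrist picture shows the cutter square and touching both jaws, with the two measuring faces parallel within measurement. The gap between the faces is about 70 mm, which is the length the cutter is set to. None of the pictures or force readings showed the arm touching the other objects.

**What did not go cleanly:**
- **First closing:** I went a step too far, and the push reached about 6.2 N. From that force I estimate the jaw rocked 0.008 to 0.0095 rad, but the highest estimate was about 0.011, right at the limit. I had no direct measurement.
- **Backing off:** I then eased the jaw back from the other side. That moved it too far and freed the cutter by about 0.6 mm, so I closed it again.
- **Second closing:** This ended at a push of 4.4 N. With slide friction taken off, the cutter was held by roughly 2 N, at the top of the 0.5 to 2 N range. I could not measure the holding force after letting go.

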